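Release the pinned sample carrier and pack it with the pellet holders

ROBOT

A 6-joint arm with a two-finger parallel gripper is mounted at the origin on a cart in front of the work surface, level with it; the furniture and walls round the work are solid. World frame = base frame: x ahead of the robot, y to its left, z up, the work surface at z = 0. Lengths are in mm, angles in degrees, forces in N, time in s.
With the tool pointing down it reaches from about 300 to 850 mm from the base axis. Payload 5.4 kg.
Tool frame: the origin (TCP) lies midway between the tips of the shut fingers; the grasp point (between the pads) lies 19 mm behind it; z points along the fingers, y is the line along which they close (so a half turn about z gives the same grasp; the last joint's range is limited). The gripper opens to 85 mm and grips with 20 to 120 N. Pads are 22 mm wide; open, the fingers measure 114 mm over their backs; the gripper's body (76 mm by 85 mm) begins 54 mm behind the grasp point. The pads swing forward as they close: fully open they stand 13 mm farther back than shut.
Start: joints at [51.79, 9.076, 91.501, -0, 79.423, -12.038], TCP at [253.627, 516.023, 231.299] pointing down, gripper open.
Joint ranges: [-166.64, 166.64], [-54.1, 131.32], [10.49, 154.53], [-73.88, 253.88], [9.74, 151.15], [-171.62, 171.62]. Speed limits (degrees/s): [147.25, 147.25, 180, 180, 180, 180].

INTERFACE

Orientations are given as [roll, pitch, yaw] about the fixed x, y, z axes, in that order (R = Rz(yaw) Ry(pitch) Rx(roll)).
In Python, from station import telemetry, optics, ticket gives the robot as it stands. The module is installed in compiled form; this text tells all that it offers.
- The arm moves only by the shell command python3 -m inch 'ROWS' [FORCE]. ROWS is JSON, a list of rows, each a list of 7 numbers: the turn, a rotation vector about the tool's x, y, z in degrees, then the shift along the tool's x, y, z in m, then the opening in per cent of the stroke, from 0 (shut) to 100 (fully open). In form: [[ax, ay, az, dx, dy, dz, claw], ...]. A call has 1 to 8 rows; each row shifts and turns the commanded pose from where the row before left it, along the tool's axes as they then stand; what a row does not reach is not made up. A row lasts 1/8 s, in which the tool goes at most 62.5 mm and 10.7 degrees, less where a joint would pass 70% of its speed; a pose out of reach is approached as far as the arm can. A call is refused whole if a number of a shift passes 0.0625 or a number of a turn 10.7, either way. A call with a gripper value outside its range is refused whole. The fingers move at their own pace and stop on an object; FORCE is the grip in N (left out, the last holds). Time passes only in rows, so rows that do not move let the fingers close. It gives the time, the measured TCP pose, the force, the opening and the grip force at its end, in the units of the state.
- telemetry.observe(): the state, without advancing time (a new reading comes with each control period).
- optics.grab_frame(name): name is "scene" or "top"; returns the picture (400x640x3 uint8, blue, green, red); there is no depth.
- optics.calibration(name): a dict with "intrinsics" (3x3 intrinsics, pixels), "R" (3x3) and "t" (3): a world point X has camera coordinates R X + t. Camera axes: x right, y down, z forward; pixel columns grow to the right and rows downward; lengths in mm; the calibration is good to about 2 mm. A picture is of the moment at which its call begins. calibration takes no time and is no camera call.
- ticket.hand_in(): hands the job in; it is judged then, once.
Trained networks look in the newest picture that a camera, given by its name, has taken for a name from the list of things; names that differ only in an ending like _2 or _b are one class to them, and where a whole thing is asked for, a point or a joint stands for the part that bears it (a point fixed in the world has none). Each returns a list of dicts, best first, with "confidence" (0 to 1); they miss things now and then, are a little off and sometimes report something else, mostly with a low value. They report only what shows in the picture. A call takes as long as a camera call. They do not tell look-alikes from the thing itself.
- optics.find_in(camera, name): "xy" ([column, row] as shares, 0 to 1, of the picture: columns of its width, rows of its height, amid what is visible of it).
- optics.masks_of(camera, name): "region" (400x640 bool, what is visible of it) and "xy" ([column, row] as shares, 0 to 1, of the picture: columns of its width, rows of its height, amid what is visible of it).
- optics.mark_of(camera, name): "xy" ([column, row] as shares, 0 to 1, of the picture: columns of its width, rows of its height: a listed point, or the origin of a listed thing).
The state is a dict: "time_s": time; "q": joint angles; "joint_vel": joint speeds; "joint_torque": joint torques, N m; "eef_pos": TCP position; "tool_rot": TCP orientation; "force": force on the tool from outside, world axes, zero at the start; "moment": the same for the moment, N m; "finger_gap": finger opening in mm; "gripper_force": force on a finger pad.
Only numpy, scipy, OpenCV 4.12 (cv2) and the standard library are available. Lean on these libraries where they do the work, as an engineer would, in place of code of your own. Each camera call takes 0.05 s, during which the arm holds its last target. There are 200 camera calls.

TASK

Open the grey transit box; on the dock, pull up the red sprung plunger and twist it so that it stays latched open by itself, then slide the blue sample carrier out and lay it in its nest in the box, together with every pellet holder that stands on the table (round ones in round nests, oblong ones in oblong nests, each fully seated and upright). Then lower the lid gently until it is shut, leaving the plunger latched open for the next carrier and the other things on the bench where they stand.

Things in the scene. Friction and masses are not known exactly. Their poses are not given: they have to be found in the camera images.
- dock: Aluminium docking fixture, fixed, 190 x 84 mm, base 12 mm thick. Origin on the table below the carrier's handle when home; -x points out of its open front. A bridge at x 60 to 94 mm (74 mm wide, top at 35 mm) spans the carrier's tang so it cannot be lifted; the plunger's pin stops it sliding. Rails (top at 22 mm) guide it with 3 mm play. Slid 45 mm to -x the tang is clear and the carrier lifts out.
- plunger (a joint): Lift of the index plunger, m: 0 = sprung down, pin in the carrier's hole; 0.014 = resting latched; 0.020 = upper stop. Spring 4 N at the bottom to 10 N at the top. A crosspin under the knob sits in a housing slot and stops turning until lifted over 0.015. Twisted more than about 0.6 rad while up and let go, the crosspin rests on the housing and the pin stays out.
- knob (a joint): Twist of the plunger's knob, rad, counter-clockwise from above positive: 0 = crosspin in line with its slot (the start); it turns either way up to 1.4 rad, with little friction.
- plunger_knob (a point): Middle of the upright red round plunger knob, 32 mm in diameter, 35 mm tall, gripped from above across any diameter; at rest 83 mm above the table, knob underside 66 mm, top 101 mm. The 30 x 30 mm steel housing below ends 60 mm above the table. It lies 77 mm to the dock's +x from its origin.
- carrier_mid (a point): Blue sample carrier, 170 mm long (x), 56 mm wide (y), 10 mm thick; the last 40 mm at +x is a 34 mm wide tang with the pin hole. 0.2 to 0.33 kg. Point: centre of its outline, 5 mm above its underside; z up. Its upright black handle fin stands 12 mm from here to its -x, at its balance point: 34 mm along x, 14 mm along y, 10 to 44 mm above the underside. Home, the underside is 12 mm above the table.
- nest_carrier (a point): Its point lies on the nest floor at the nest's centre, 6 mm above the table; the insert's top is 12 mm above that floor. Its axes are the box's. Rectangular nest in the box for the carrier, 176 mm along x by 62 mm along y; the carrier may lie either way round.
- nest_round_a (a point): Its point lies on the nest floor at the nest's centre, 6 mm above the table; the insert's top is 12 mm above that floor. Its axes are the box's. Round nest in the box, 66 mm in diameter, hinge side; takes either round holder.
- nest_bar_a (a point): Its point lies on the nest floor at the nest's centre, 6 mm above the table; the insert's top is 12 mm above that floor. Its axes are the box's. Oblong nest in the box, 46 mm along x by 96 mm along y, hinge side; takes either oblong holder, either way round.
- nest_round_b (a point): Its point lies on the nest floor at the nest's centre, 6 mm above the table; the insert's top is 12 mm above that floor. Its axes are the box's. Round nest in the box, 66 mm in diameter, front side; takes either round holder.
- nest_bar_b (a point): Its point lies on the nest floor at the nest's centre, 6 mm above the table; the insert's top is 12 mm above that floor. Its axes are the box's. Oblong nest in the box, 46 mm along x by 96 mm along y, front side; takes either oblong holder, either way round.
- round_1_mid (a point): Round pellet holder (may be absent): steel disc 60 mm in diameter, 22 mm thick, with an upright black grip 24 mm in diameter, 30 mm tall on its centre, 52 mm tall in all, 0.14 to 0.28 kg, upright on the table. The point is its centre, 26 mm above its underside; z up.
- round_2_mid (a point): Round pellet holder (may be absent): steel disc 60 mm in diameter, 22 mm thick, with an upright black grip 24 mm in diameter, 30 mm tall on its centre, 52 mm tall in all, 0.14 to 0.28 kg, upright on the table. The point is its centre, 26 mm above its underside; z up.
- bar_1_mid (a point): Oblong pellet holder (may be absent): copper-coloured bar 40 mm along its x, 90 mm along its y, 22 mm thick, with an upright black fin on its centre (16 mm along x, 36 mm along y, 30 mm tall), 52 mm tall in all, 0.14 to 0.28 kg. The point is its centre, 26 mm above its underside; z up.
- bar_2_mid (a point): Oblong pellet holder (may be absent): copper-coloured bar 40 mm along its x, 90 mm along its y, 22 mm thick, with an upright black fin on its centre (16 mm along x, 36 mm along y, 30 mm tall), 52 mm tall in all, 0.14 to 0.28 kg. The point is its centre, 26 mm above its underside; z up.
- lid_hinge (a point): Middle of the lid's hinge line on the far rim of the grey transit box, 66 mm above the table; hinge along y. Box fixed, 202 mm along x, 268 mm along y, walls 6 mm thick, 66 mm high; axes are the box's, -x from hinge to front; box centre 101 mm from here to -x. Inside is a yellow insert with five nests.
- lid_knob (a point): Centre of the lid's black drum handle, a short cylinder lying along y (26 mm diameter, 30 mm long, flat ends) on a 10 mm stem on top of the lid near its front: 178 mm from the hinge, 42 mm above the lid's underside (lid 8 mm thick). Pinched by its flat ends, along the hinge direction, it turns between the fingers as the lid swings. This point moves with the lid.
- lid (a joint): Lid angle, rad: 0 = shut, 1.75 = fully open (leaning a little back); it starts at 0 to 0.1. The hinge is stiff: about 3 N at the handle moves it, and it stays where it is left. Packed things clear the shut lid by 8 mm.
- by_reagent_bottle_1: Bystander, leave alone: brown bottle with a blue cap, 72 mm wide, 160 mm tall. Origin at the centre of its underside.
- by_timer: Bystander, leave alone: white bench timer, 62 x 68 x 22 mm. Origin at the centre of its underside.
Things that resemble listed ones, but are neither listed nor needed, are in the scene too. What is shaped like the part that bears round_2_mid but turquoise is not meant.

How it is judged (in metres and radians):
On the way, in this order (a step that is already met when the one before it is completed fails the run):
1. the plunger is latched open by itself, not held, with the carrier still home in the dock (value of joint plunger above 0.012 m and (value of joint knob above 0.5 rad or value of joint knob below -0.5 rad) and contact force between the fingers and plunger below 0.3 N and z of carrier_mid in the frame of dock below 0.024 m and x of carrier_mid in the frame of dock above 0 m), for 0.2 s.
2. the carrier is out of the dock ((horizontal distance between carrier_mid and dock above 0.12 m or z of carrier_mid in the frame of dock above 0.06 m)), for 0.1 s.
3. the carrier and all holders present are seated in their nests with the lid still open (horizontal distance between carrier_mid and nest_carrier below 0.008 m and z of carrier_mid in the frame of nest_carrier between 0 and 0.009 m and angle between carrier_mid's own z axis and vertical below 0.08 rad and ((horizontal distance between round_1_mid and nest_round_a below 0.008 m and z of round_1_mid in the frame of nest_round_a between 0.021 and 0.03 m and angle between round_1_mid's own z axis and vertical below 0.08 rad) or (horizontal distance between round_1_mid and nest_round_b below 0.008 m and z of round_1_mid in the frame of nest_round_b between 0.021 and 0.03 m and angle between round_1_mid's own z axis and vertical below 0.08 rad)) and ((horizontal distance between round_2_mid and nest_round_a below 0.008 m and z of round_2_mid in the frame of nest_round_a between 0.021 and 0.03 m and angle between round_2_mid's own z axis and vertical below 0.08 rad) or (horizontal distance between round_2_mid and nest_round_b below 0.008 m and z of round_2_mid in the frame of nest_round_b between 0.021 and 0.03 m and angle between round_2_mid's own z axis and vertical below 0.08 rad)) and ((horizontal distance between bar_1_mid and nest_bar_a below 0.008 m and z of bar_1_mid in the frame of nest_bar_a between 0.021 and 0.03 m and angle between bar_1_mid's own z axis and vertical below 0.08 rad) or (horizontal distance between bar_1_mid and nest_bar_b below 0.008 m and z of bar_1_mid in the frame of nest_bar_b between 0.021 and 0.03 m and angle between bar_1_mid's own z axis and vertical below 0.08 rad)) and ((horizontal distance between bar_2_mid and nest_bar_a below 0.008 m and z of bar_2_mid in the frame of nest_bar_a between 0.021 and 0.03 m and angle between bar_2_mid's own z axis and vertical below 0.08 rad) or (horizontal distance between bar_2_mid and nest_bar_b below 0.008 m and z of bar_2_mid in the frame of nest_bar_b between 0.021 and 0.03 m and angle between bar_2_mid's own z axis and vertical below 0.08 rad)) and value of joint lid above 0.5 rad), for 0.2 s.
At the end, for the whole second after the job is handed in: The carrier and every holder present lie in nests of their shape (within 8 mm of the nest's centre, within 5 mm of the seated height, tilted less than 0.08 rad), the lid is shut to within 0.04 rad, and the plunger is still latched open (lifted more than 12 mm, twisted more than 0.5 rad either way) (horizontal distance between carrier_mid and nest_carrier below 0.008 m and z of carrier_mid in the frame of nest_carrier between 0 and 0.009 m and angle between carrier_mid's own z axis and vertical below 0.08 rad and ((horizontal distance between round_1_mid and nest_round_a below 0.008 m and z of round_1_mid in the frame of nest_round_a between 0.021 and 0.03 m and angle between round_1_mid's own z axis and vertical below 0.08 rad) or (horizontal distance between round_1_mid and nest_round_b below 0.008 m and z of round_1_mid in the frame of nest_round_b between 0.021 and 0.03 m and angle between round_1_mid's own z axis and vertical below 0.08 rad)) and ((horizontal distance between round_2_mid and nest_round_a below 0.008 m and z of round_2_mid in the frame of nest_round_a between 0.021 and 0.03 m and angle between round_2_mid's own z axis and vertical below 0.08 rad) or (horizontal distance between round_2_mid and nest_round_b below 0.008 m and z of round_2_mid in the frame of nest_round_b between 0.021 and 0.03 m and angle between round_2_mid's own z axis and vertical below 0.08 rad)) and ((horizontal distance between bar_1_mid and nest_bar_a below 0.008 m and z of bar_1_mid in the frame of nest_bar_a between 0.021 and 0.03 m and angle between bar_1_mid's own z axis and vertical below 0.08 rad) or (horizontal distance between bar_1_mid and nest_bar_b below 0.008 m and z of bar_1_mid in the frame of nest_bar_b between 0.021 and 0.03 m and angle between bar_1_mid's own z axis and vertical below 0.08 rad)) and ((horizontal distance between bar_2_mid and nest_bar_a below 0.008 m and z of bar_2_mid in the frame of nest_bar_a between 0.021 and 0.03 m and angle between bar_2_mid's own z axis and vertical below 0.08 rad) or (horizontal distance between bar_2_mid and nest_bar_b below 0.008 m and z of bar_2_mid in the frame of nest_bar_b between 0.021 and 0.03 m and angle between bar_2_mid's own z axis and vertical below 0.08 rad)) and value of joint plunger above 0.012 m and (value of joint knob above 0.5 rad or value of joint knob below -0.5 rad) and value of joint lid below 0.04 rad); the robot touches nothing.
It fails at once if a bystander on the bench is moved by more than 40 mm (distance of any of by_reagent_bottle_1, by_timer from where it was at the start of the episode above 0.04 m).
It fails at once if the lid is slammed (closing faster than 3 rad/s) (velocity of joint lid below -3 rad/s).
Of round_1, round_2, bar_1, bar_2 only 3 to 4 are there at a start; the rules pass over those that are not, and their reading is None.
At some moment in a run one of round_1, round_2, bar_1, bar_2 may be knocked a few centimetres aside while the robot is not near it.
Once in a run the grip may slacken for a moment while it holds something.
It also fails if it takes over 210 s, if anything falls off the work surface, if the arm or the gripper's body presses on something with over 40 N, if the wrist force passes 120 N, or if a joint passes its speed limit or range.

## Working session

There is one attempt and no reset: what is moved stays moved. The work goes in short steps, Python scripts to look and compute and a shell command to move; the robot and the scene stay as the last step left them, time stands still between calls to the robot, and variables do not carry over. Pictures are saved under pics/ and viewed, at most 14 in all, crops included, and the job is handed in when it is done.

```bash
mkdir -p pics; cat > h.py <<'E'
from station import telemetry, optics, ticket
import numpy as np, cv2
from scipy.spatial.transform import Rotation as Ro
def snap(c,fn=None,crop=None,s=1):
    im=optics.grab_frame(c)
    if fn:
        o=im if crop is None else im[crop[1]:crop[3],crop[0]:crop[2]]
        cv2.imwrite('pics/'+fn,cv2.resize(o,None,fx=s,fy=s,interpolation=cv2.INTER_CUBIC))
    return im
def ray(c,u,v):
    k=optics.calibration(c);K,R,t=[np.array(k[n],float) for n in('intrinsics','R','t')]
    return -R.T@t.ravel(), R.T@np.linalg.solve(K,[u,v,1])
def at(c,u,v,z):
    o,d=ray(c,u,v); return o+d*(z-o[2])/d[2]
def proj(c,X):
    k=optics.calibration(c);K,R,t=[np.array(k[n],float) for n in('intrinsics','R','t')]
    p=K@(R@np.array(X,float)+t.ravel()); return p[:2]/p[2]
def st():
    s=telemetry.observe(); print(s['time_s'],np.round(s['eef_pos'],1),np.round(s['tool_rot'],1),'F',np.round(s['force'],1),'gap',s['finger_gap'],s['gripper_force'],'q',np.round(s['q'],1)); return s
E
python3 - <<'E'
from h import *
st()
for c in('scene','top'):
    snap(c,c+'0.png')
    o,_=ray(c,320,200); print(c,o.round())
    for n,z in [('dock',0),('plunger_knob',83),('carrier_mid',17),('nest_carrier',6),('round_1_mid',26),('bar_1_mid',26),('lid_hinge',66),('lid_knob',108),('by_reagent_bottle_1',0),('by_timer',0)]:
        for d in optics.mark_of(c,n):
            u,v=d['xy'][0]*640,d['xy'][1]*400
            print(n,round(d['confidence'],2),round(u),round(v),at(c,u,v,z)[:2].round(1))
E
```

```text
0.0 [253.3 515.5 230.3] [-179.9   -0.   153.8] F [0.3 0.3 0.1] gap 85.51428360055972 0.0 q [ 51.8   9.1  91.6   0.   79.4 -12. ]
scene [ -31. -818. 1344.]
dock 0.65 268 184 [524.6 339.3]
plunger_knob 0.44 285 164 [597.1 322.5]
carrier_mid 0.75 269 182 [526.9 330.7]
carrier_mid 0.7 284 164 [625.8 382. ]
round_1_mid 0.57 266 219 [427.3 175.9]
lid_hinge 0.83 371 258 [ 608.9 -174.7]
lid_hinge 0.61 262 217 [407.4 162.9]
lid_knob 0.62 316 277 [ 410.1 -161.2]
by_reagent_bottle_1 0.65 382 232 [740.2 -74.6]
by_reagent_bottle_1 0.33 316 268 [467.3 -71.7]
by_timer 0.76 210 160 [402.4 579.9]
top [ -36. -184. 1950.]
dock 0.72 255 201 [511.2 317.6]
plunger_knob 0.48 263 175 [597.8 316.5]
carrier_mid 0.73 222 199 [459.7 441.1]
carrier_mid 0.57 257 196 [525.9 313.9]
round_1_mid 0.69 279 232 [424.3 167.8]
lid_hinge 0.68 378 221 [ 607.9 -177.2]
lid_hinge 0.6 341 246 [457.4 -83.2]
lid_hinge 0.29 376 266 [ 439.7 -233.3]
lid_knob 0.81 359 257 [ 433.  -162.4]
by_reagent_bottle_1 0.68 258 201 [515.3 305.9]
by_timer 0.81 193 200 [412.4 550.6]
```

```bash
python3 - <<'E'
import cv2
a=cv2.imread('pics/scene0.png')[120:340,150:450];cv2.imwrite('pics/s0c.png',cv2.resize(a,(800,587),interpolation=cv2.INTER_CUBIC))
a=cv2.imread('pics/top0.png')[120:320,150:430];cv2.imwrite('pics/t0c.png',cv2.resize(a,(800,571),interpolation=cv2.INTER_CUBIC))
E
```

```text
(no output)
```

View pics/s0c.png

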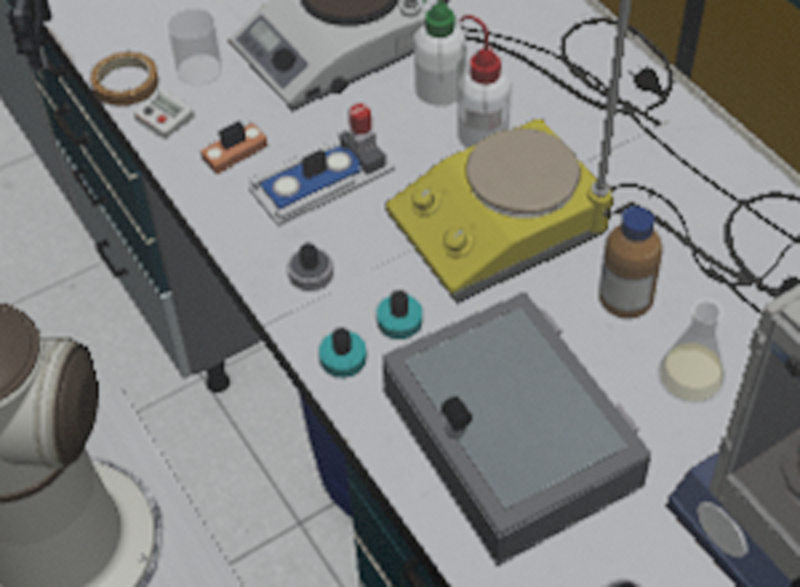

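View pics/t0c.png

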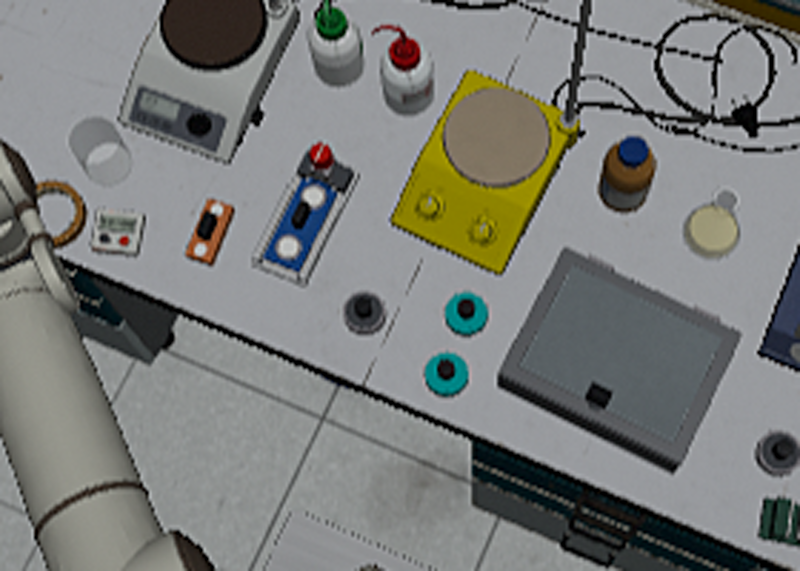

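The scene crop shows the blue carrier in the dock with the red plunger near full-picture (285,164), a copper bar (237,174), a grey round (266,219), turquoise decoys (278,252) and (300,238), and the shut box. The top crop shows the same, plus a second grey round at about (422,278). I'll check the edges of the full picture for more parts.

View pics/top0.png

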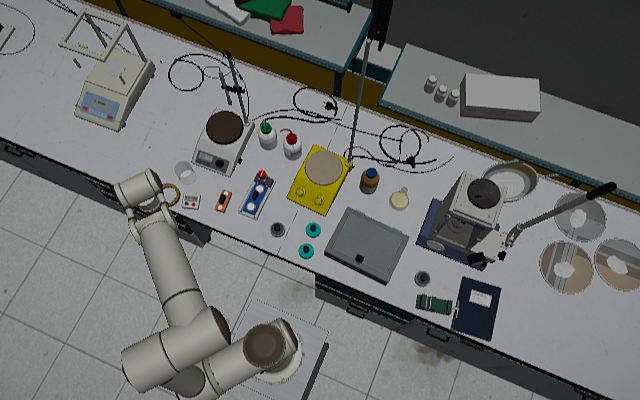

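View pics/scene0.png

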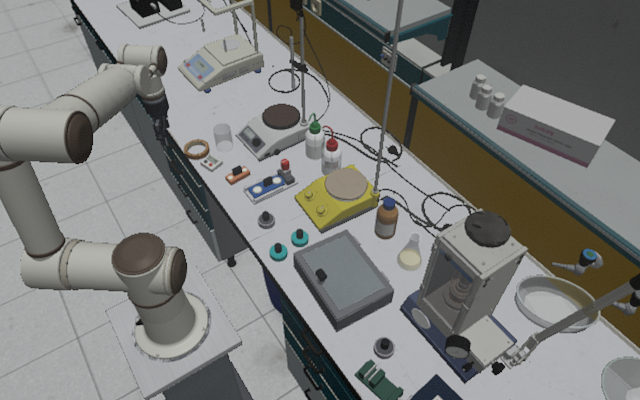

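```bash
python3 - <<'E'
from h import *
for c in('scene','top'):
    snap(c)
    for n,z in [('plunger',83),('carrier_mid',17),('round_2_mid',26),('bar_2_mid',26),('lid',70)]:
        for d in optics.masks_of(c,n):
            m=d['region']; ys,xs=np.nonzero(m); u,v=d['xy'][0]*640,d['xy'][1]*400
            print(c,n,round(d['confidence'],2),len(xs),xs.min(),xs.max(),ys.min(),ys.max(),at(c,xs.mean(),ys.mean(),z)[:2].round(1))
E
```

```text
scene plunger 0.68 581 244 296 158 203 [513.2 263.9]
scene carrier_mid 0.82 443 248 284 175 197 [507.2 324.4]
scene carrier_mid 0.7 301 225 249 165 184 [446.7 436. ]
scene carrier_mid 0.5 244 200 221 153 170 [395.6 551.4]
scene round_2_mid 0.96 331 374 393 337 357 [ 469.5 -416.6]
scene round_2_mid 0.69 261 269 286 242 259 [389.7  38.3]
scene round_2_mid 0.56 247 291 307 228 246 [478.6  46.7]
scene bar_2_mid 0.82 264 226 249 165 183 [447.  427.2]
scene bar_2_mid 0.62 611 244 296 158 203 [538.7 311.1]
scene bar_2_mid 0.38 419 249 284 174 196 [510.5 316.5]
scene lid 0.94 4975 293 393 229 318 [ 499.6 -172.6]
scene lid 0.4 595 243 296 159 203 [517.8 274. ]
scene lid 0.23 5919 293 393 230 330 [ 487.4 -188.3]
top plunger 0.61 61 258 266 171 180 [595.8 317.6]
top plunger 0.5 210 216 231 191 212 [437.2 409.3]
top carrier_mid 0.79 428 243 266 184 214 [512.2 317.8]
top carrier_mid 0.31 597 238 275 171 219 [535.7 316.8]
top round_2_mid 0.73 212 414 430 271 286 [ 473.1 -413. ]
top round_2_mid 0.62 182 299 313 244 258 [395.   38.7]
top round_2_mid 0.45 210 306 321 223 238 [482.  46.]
top bar_2_mid 0.73 258 215 231 190 213 [448.7 429.2]
top lid 0.78 3502 327 407 208 281 [ 503.3 -172.2]
```

Candidates (full-picture pixels, top view):
- **Rounds:** grey (279,229) and grey (422,278) are the real ones. Turquoise (313,229) and (306,251) are decoys.
- **Bar:** copper (223,201), the only one seen.
- **Carrier:** blue, in the dock (257,196).
- **Plunger knob:** red (263,175). The red bottle cap at (291,140) is not it.

So three holders are present.

```bash
cat >> h.py <<'E'
def blob(im,box,f):
    x0,y0,x1,y1=box; h=im[y0:y1,x0:x1].astype(int); m=f(h[...,0],h[...,1],h[...,2]).astype(np.uint8)
    n,l,s,c=cv2.connectedComponentsWithStats(m)
    if n<2: return None
    k=1+np.argmax(s[1:,4]); ys,xs=np.nonzero(l==k); return xs+x0,ys+y0
def tri(pa,pb):
    (o1,d1),(o2,d2)=ray('scene',*pa),ray('top',*pb)
    s=np.linalg.lstsq(np.c_[d1,-d2],o2-o1,rcond=None)[0]; a,b=o1+d1*s[0],o2+d2*s[1]
    return (a+b)/2,np.linalg.norm(a-b)
dark=lambda b,g,r:np.maximum(np.maximum(b,g),r)<62
red=lambda b,g,r:(r>110)&(g<80)&(b<80)
blue=lambda b,g,r:(b>r+50)
cop=lambda b,g,r:(r>b+40)
yel=lambda b,g,r:(r>b+50)&(g>b+40)
E
python3 - <<'E'
from h import *
I={c:snap(c) for c in('scene','top')}
W=lambda c,X,r:[int(v) for v in (*(proj(c,X)-r),*(proj(c,X)+r))]
for n,X,f,r in [('knob',(597,320,83),red,14),('fin',(515,317,35),dark,9),('round1',(425,172,40),dark,8),('round2',(471,-415,40),dark,8),('barfin',(447,428,40),dark,9),('lidknob',(430,-162,108),dark,11),('car',(515,317,22),blue,25),('bar',(447,428,22),cop,18)]:
    p=[]
    for c in I:
        b=blob(I[c],W(c,X,r),f)
        p.append((b[0].mean(),b[1].mean()) if b else None); 
        if n in('car','bar') and b:
            w=np.array([at(c,u,v,22)[:2] for u,v in zip(*b)],np.float32); print(c,n,cv2.minAreaRect(w),len(w), 'hand')
        elif b: print(c,n,len(b[0]),np.round(p[-1],1),end=' ')
    if all(p): t,e=tri(*p); print(n,t.round(1),round(e,1))
# lid corners via lid mask
for c in I:
    snap(c); d=optics.masks_of(c,'lid')[0]['region']
    ys,xs=np.nonzero(d); w=np.array([at(c,u,v,74)[:2] for u,v in zip(xs,ys)],np.float32); print(c,cv2.minAreaRect(w))
E
```

```text
scene knob 16 [285.4 162.6] top knob 29 [261.7 172.9] knob [600.1 322.3  88.3] 4.8
scene fin 59 [267.6 181. ] top fin 44 [255.  194.9] fin [518.6 318.1  42.1] 5.1
scene round1 50 [265.4 216. ] top round1 88 [276.8 228.3] round1 [428.  179.   40.5] 3.0
scene round2 85 [384.4 343.8] top round2 103 [422.7 277.6] round2 [ 473.9 -413.7   36.3] 2.3
scene barfin 55 [236.7 170.3] top barfin 46 [222.  198.8] barfin [451.6 432.5  39.5] 5.1
scene lidknob 92 [320.8 274.8] top lidknob 61 [358.8 258.4] lidknob [ 426.4 -162.6  111.6] 3.1
scene car ((510.8875732421875, 318.33172607421875), (54.57746505737305, 133.1372833251953), 89.63977813720703) 184 hand
top car ((516.3466186523438, 317.9034729003906), (134.73097229003906, 54.37362289428711), 0.5558184385299683) 249 hand
car [510.4 319.4  14.1] 7.3
scene bar ((447.3170471191406, 424.8486633300781), (89.15087127685547, 49.36441421508789), 3.6462721824645996) 132 hand
top bar ((453.2573547363281, 431.14886474609375), (89.72025299072266, 40.681640625), 5.890876770019531) 120 hand
bar [446.1 428.2  13.5] 4.2Traceback (most recent call last):
  File "<stdin>", line 16, in <module>
  File "h.py", line 14, in at
    o,d=ray(c,u,v); return o+d*(z-o[2])/d[2]
        ~~~^^^^^^^
  File "h.py", line 11, in ray
    k=optics.calibration(c);K,R,t=[np.array(k[n],float) for n in('intrinsics','R','t')]
ValueError: time passes only in moves, steps and waits
```

View pics/tip.png

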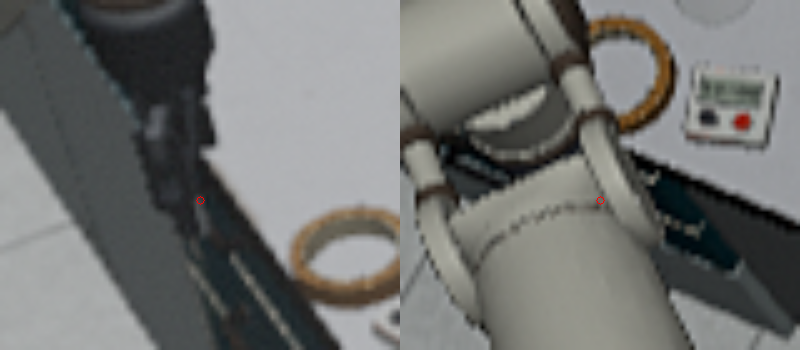

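The tool tip projects at (167,138) in scene and (166,220) in top, which is near the fingers, so the calibration looks right. Lid first: the drum is at about (427,-162,108) and the box yaw is about -4°.

```bash
python3 -m inch '[[0,0,-7.33,0,0,-0.02,100],[0,0,-7.33,0,0,-0.02,100],[0,0,-7.34,0,0,0,100],[0,0,0,-0.016,-0.047,0,100],[0,0,0,-0.016,-0.047,0,100],[0,0,0,-0.016,-0.047,0,100],[0,0,0,-0.016,-0.047,0,100],[0,0,0,-0.016,-0.047,0,100]]' 40
python3 -m inch '[[0,0,0,-0.016,-0.047,0,100],[0,0,0,-0.016,-0.047,0,100],[0,0,0,-0.016,-0.047,0,100],[0,0,0,-0.016,-0.047,0,100],[0,0,0,-0.016,-0.047,0,100],[0,0,0,-0.016,-0.047,0,100],[0,0,0,-0.016,-0.047,0,100],[0,0,0,-0.016,-0.047,0,100]]'
python3 -m inch '[[0,0,0,0,-0.0475,0,60],[0,0,0,0,0,0.02,60],[0,0,0,0,0,0.04,60],[0,0,0,0,0,0,60],[0,0,0,0,0,0,60],[0,0,0,0,0,0,60]]'
python3 - <<'E'
from h import *
st()
snap('scene','lid1.png',(270,200,410,320),5)
E
```

```text
time_s: 3.2
eef_pos: [316.5, 274.4, 271.5]
tool_rot: [180.0, 0.0, 175.9]
force: [1.0, -0.5, 0.3]
finger_gap: 85.1
gripper_force: 0.0
time_s: 4.2
eef_pos: [416.8, -110.3, 271.6]
tool_rot: [-180.0, 0.1, 175.8]
force: [0.9, -0.2, -0.4]
finger_gap: 85.3
gripper_force: 0.0
time_s: 4.95
eef_pos: [414.1, -156.4, 213.3]
tool_rot: [-179.9, 0.2, 175.8]
force: [0.8, 0.1, -0.8]
finger_gap: 50.9
gripper_force: 0.0
4.95 [ 414.1 -156.4  213.3] [-179.9    0.2  175.8] F [ 0.8  0.1 -0.8] gap 50.920869741782255 0.0 q [ -36.4  -10.7  113.1   -0.    77.4 -122.3]
```

View pics/lid1.png

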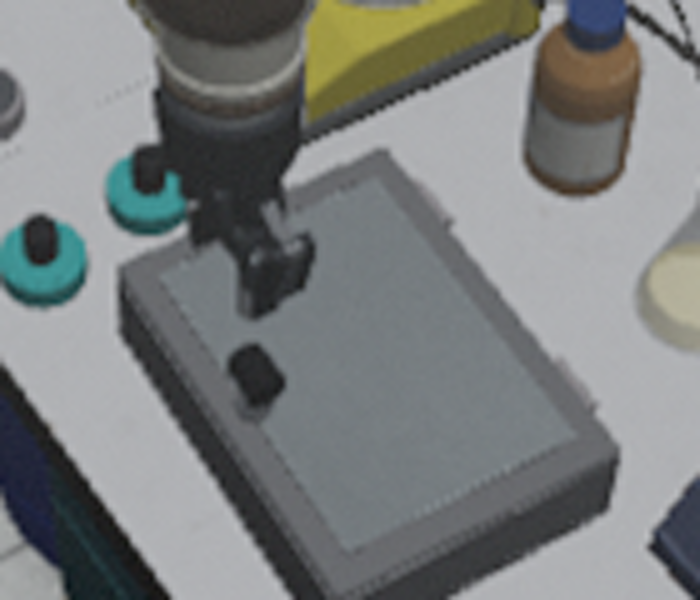

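The drum is at scene pixel (321,275), with the gripper above and behind it at about (323,255). Descending on it.

```bash
python3 -m inch '[[0,0,0,-0.0133,-0.0046,0.03,60],[0,0,0,0,0,0.04,60],[0,0,0,0,0,0.035,60],[0,0,0,0,0,0.015,60],[0,0,0,0,0,0.004,60],[0,0,0,0,0,0,60]]' 40
python3 - <<'E'
from h import *
st()
E
python3 -m inch '[[0,0,0,0,0,0,20],[0,0,0,0,0,0,20],[0,0,0,0,0,0,20],[0,0,0,0,0,0,20],[0,0,0,0,0,0,20],[0,0,0,0,0,0,20]]' 40
python3 - <<'E'
from h import *
st()
E
```

```text
time_s: 5.75
eef_pos: [427.0, -162.1, 88.6]
tool_rot: [-179.9, 0.1, 175.8]
force: [-0.3, -0.6, 0.2]
finger_gap: 51.2
gripper_force: 0.0
5.75 [ 427.  -162.1   88.6] [-1.799e+02  1.000e-01  1.758e+02] F [-0.3 -0.6  0.2] gap 51.190243295471866 0.0 q [ -36.     1.   117.5   -0.    61.4 -121.8]
time_s: 6.5
eef_pos: [426.7, -162.3, 87.8]
tool_rot: [-179.9, 0.1, 175.8]
force: [0.2, -4.9, 1.1]
finger_gap: 29.4
gripper_force: 42.6
6.5 [ 426.7 -162.3   87.8] [-1.799e+02  1.000e-01  1.758e+02] F [ 0.2 -4.9  1.1] gap 29.387549848114517 42.561492919921875 q [ -36.     1.   117.6   -0.    61.3 -121.8]
```

```bash
python3 - <<'E'
import numpy as np
f=np.radians(np.r_[13.3:111.4:6.125]);r=.183
for a,b in zip(f[:-1],f[1:]): print('[0,0,0,%.4f,0,%.4f,20]'%(-r*(np.cos(a)-np.cos(b)),-r*(np.sin(b)-np.sin(a))),end=',')
E
```

```text
[0,0,0,-0.0055,0,-0.0188,20],[0,0,0,-0.0075,0,-0.0181,20],[0,0,0,-0.0094,0,-0.0172,20],[0,0,0,-0.0111,0,-0.0161,20],[0,0,0,-0.0128,0,-0.0148,20],[0,0,0,-0.0143,0,-0.0133,20],[0,0,0,-0.0156,0,-0.0117,20],[0,0,0,-0.0168,0,-0.0100,20],[0,0,0,-0.0178,0,-0.0082,20],[0,0,0,-0.0185,0,-0.0062,20],[0,0,0,-0.0191,0,-0.0042,20],[0,0,0,-0.0194,0,-0.0021,20],[0,0,0,-0.0196,0,-0.0000,20],[0,0,0,-0.0194,0,0.0020,20],[0,0,0,-0.0191,0,0.0041,20],[0,0,0,-0.0186,0,0.0061,20],
```

```bash
python3 -m inch '[[0,0,0,-0.0055,0,-0.0188,20],[0,0,0,-0.0075,0,-0.0181,20],[0,0,0,-0.0094,0,-0.0172,20],[0,0,0,-0.0111,0,-0.0161,20],[0,0,0,-0.0128,0,-0.0148,20],[0,0,0,-0.0143,0,-0.0133,20]]' 40
python3 -m inch '[[0,0,0,-0.0156,0,-0.0117,20],[0,0,0,-0.0168,0,-0.01,20],[0,0,0,-0.0178,0,-0.0082,20],[0,0,0,-0.0185,0,-0.0062,20],[0,0,0,-0.0191,0,-0.0042,20]]'
python3 -m inch '[[0,0,0,-0.0194,0,-0.0021,20],[0,0,0,-0.0196,0,0,20],[0,0,0,-0.0194,0,0.002,20],[0,0,0,-0.0191,0,0.0041,20],[0,0,0,-0.0186,0,0.0061,20],[0,0,0,0,0,0,20]]'
python3 - <<'E'
from h import *
st()
E
```

```text
time_s: 7.25
eef_pos: [484.5, -166.1, 184.0]
tool_rot: [-180.0, -0.4, 175.8]
force: [-1.7, -7.0, -6.2]
finger_gap: 29.3
gripper_force: 40.0
time_s: 7.88
eef_pos: [572.3, -172.1, 224.5]
tool_rot: [180.0, -0.4, 175.8]
force: [-4.3, -4.2, -0.8]
finger_gap: 29.6
gripper_force: 40.4
time_s: 8.62
eef_pos: [669.9, -178.8, 214.5]
tool_rot: [179.9, -0.1, 175.8]
force: [-0.4, -1.6, 0.4]
finger_gap: 29.4
gripper_force: 42.4
8.625 [ 669.9 -178.8  214.5] [ 1.799e+02 -1.000e-01  1.758e+02] F [-0.4 -1.6  0.4] gap 29.43597571454374 42.40143299102783 q [ -24.9   27.2   70.9    0.    82.  -110.8]
```

```bash
python3 -m inch '[[0,0,0,0,0,0,60],[0,0,0,0,0,0,60],[0,0,0,0,0,0,60],[0,0,0,0,0,-0.03,60],[0,0,0,0,0,-0.04,60],[0,0,0,0,0,-0.04,60]]' 40
python3 -m inch '[[0,0,0,0.04,0,0,60],[0,0,0,0.05,0,0,60],[0,0,0,0.05,0,0,60],[0,0,0,0.05,0.02,0,60],[0,0,0,0.05,0.04,0,60],[0,0,0,0,0.05,0,60],[0,0,0,0,0.05,0,60],[0,0,0,0,0.05,0,60]]'
python3 -m inch '[[0,0,0,0,0.05,0,60],[0,0,0,0,0.05,0,60],[0,0,0,0,0.05,0,60],[0,0,0,0,0.05,0,60],[0,0,0,0,0.05,0,60],[0,0,0,0,0,0,60]]'
python3 - <<'E'
from h import *
st()
I={'scene':snap('scene','s2.png',(200,130,430,330),3.4),'top':snap('top','t2.png',(200,150,440,300),3.3)}
E
```

```text
time_s: 9.38
eef_pos: [669.6, -179.0, 327.0]
tool_rot: [180.0, -0.0, 175.8]
force: [0.2, -0.7, -0.3]
finger_gap: 51.1
gripper_force: 0.0
time_s: 10.38
eef_pos: [446.6, 48.2, 326.2]
tool_rot: [180.0, 0.1, 175.8]
force: [1.0, 0.7, 0.6]
finger_gap: 51.2
gripper_force: 0.0
time_s: 11.12
eef_pos: [464.3, 298.6, 325.4]
tool_rot: [180.0, -0.0, 176.1]
force: [-0.1, -0.8, 0.4]
finger_gap: 51.2
gripper_force: 0.0
11.125 [464.3 298.6 325.4] [180.   -0.  176.1] F [-0.1 -0.8  0.4] gap 51.189932199131306 0.0 q [ 20.2   3.   87.5   0.   89.5 -65.9]
```

View pics/t2.png

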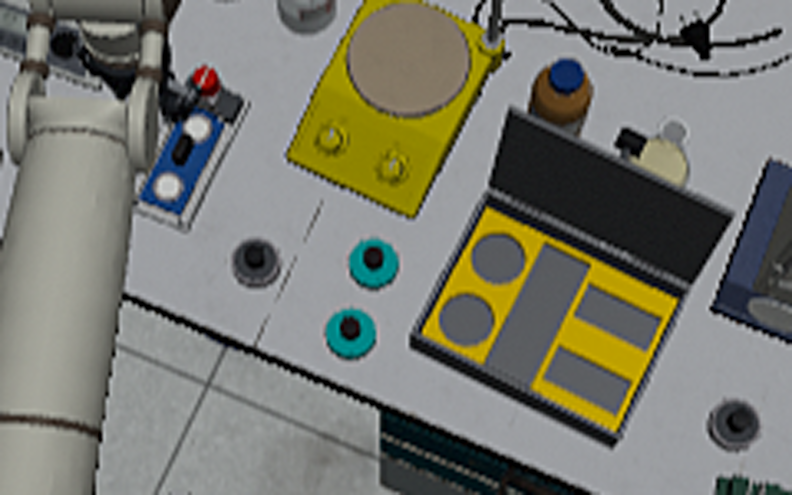

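View pics/s2.png

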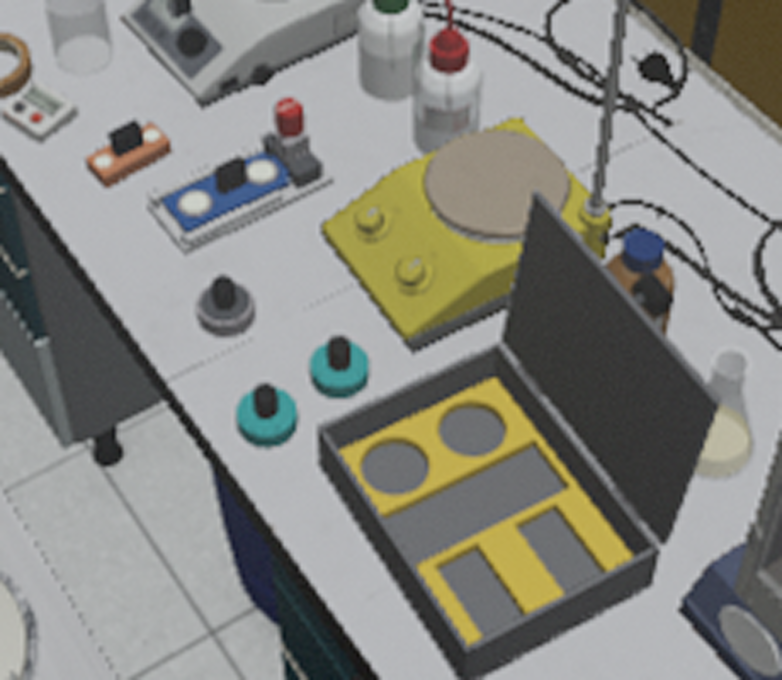

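The top crop shows the box open with all five nests visible: rounds on the left, carrier in the middle, bars on the right. The scene crop shows the lid standing back, the bystanders untouched, and dock, bar and rounds where they were. Next I'll measure the nests and refine the poses.

```bash
python3 - <<'E'
from h import *
I={c:snap(c) for c in('scene','top')}
b=np.radians(-4.2);ex=np.array([np.cos(b),np.sin(b)]);ey=np.array([-ex[1],ex[0]]);C=np.array([506,-169.])
for c,im in I.items():
    poly=np.array([proj(c,[*(C+ex*sx*96+ey*sy*128),12]) for sx,sy in((-1,-1),(1,-1),(1,1),(-1,1))],np.int32)
    roi=np.zeros((400,640),np.uint8);cv2.fillPoly(roi,[poly],1)
    h=im.astype(int);m=((h[...,2]-h[...,0]<35)&(h.max(2)>70)&(roi>0)).astype(np.uint8)
    n,l,s,cc=cv2.connectedComponentsWithStats(m)
    for k in range(1,n):
        if s[k,4]<60: continue
        ys,xs=np.nonzero(l==k); w=np.array([at(c,u,v,12)[:2] for u,v in zip(xs,ys)],np.float32)
        r=cv2.minAreaRect(w);print(c,s[k,4],'cen',w.mean(0).round(1),'rect',np.round(r[0],1),np.round(r[1],1),round(r[2],1),'box', (ex@(w.mean(0)-C)).round(1),(ey@(w.mean(0)-C)).round(1))
for c,im in I.items():
  for n,X,f,r,z in [('knob',(601,324,85),lambda b,g,r:r>g+50,14,83),('car',(515,317,22),blue,25,22),('bar',(449,430,22),cop,18,22),('fin',(519,319,40),lambda b,g,r:np.maximum(np.maximum(b,g),r)<75,8,38)]:
    p=proj(c,X);bb=blob(im,[int(v) for v in(*(p-r),*(p+r))],f)
    w=np.array([at(c,u,v,z)[:2] for u,v in zip(*bb)],np.float32);r_=cv2.minAreaRect(w);print(c,n,len(w),w.mean(0).round(1),np.round(r_[0],1),np.round(r_[1],1),round(r_[2],1))
E
```

```text
scene 216 cen [549.8 -82.3] rect [548.8 -82.2] [52.  59.7] 56.2 box 37.3 89.7
scene 232 cen [464.3 -76.6] rect [464.2 -75.2] [54.1 61.6] 56.2 box -48.4 89.1
scene 1637 cen [ 494.8 -191.7] rect [ 509.2 -159.3] [242.3 185.8] 86.3 box -9.5 -23.5
top 185 cen [554.8 -84.5] rect [555.3 -85. ] [58.3 60.1] 23.5 box 42.4 87.9
top 728 cen [ 496.4 -154.6] rect [ 505.3 -165.5] [255.9 175.9] 86.3 box -10.6 13.6
top 251 cen [ 544.5 -244.1] rect [ 545.2 -243.6] [94.4 42.3] 85.8 box 43.8 -72.1
top 195 cen [469.1 -79. ] rect [469.1 -78.5] [59.9 61.5] 42.4 box -43.4 87.1
top 261 cen [ 459.2 -238.9] rect [ 459.  -238.4] [93.3 43.1] 86.0 box -41.5 -73.2
scene knob 36 [601.1 331.3] [600.5 330.9] [32.3 22.1] 58.4
scene car 188 [503.4 313. ] [511.  318.5] [ 54.9 133.9] 89.4
scene bar 143 [442.2 419.3] [447.3 424.8] [89.2 49.4] 3.6
scene fin 64 [516.8 320.9] [516.3 320. ] [45.3 25.7] 59.7
top knob 44 [601.6 319.6] [602.8 319.4] [35.9 25.3] 78.5
top car 237 [509.2 315.6] [516.3 318.3] [134.8  54.2] 0.1Traceback (most recent call last):
  File "<stdin>", line 16, in <module>
TypeError: zip() argument after * must be an iterable, not NoneType
```

```bash
python3 -m inch '[[0,0,0,-0.045,0.0114,-0.0,80],[0,0,0,-0.045,0.0114,0.04,80],[0,0,0,-0.045,0.0114,0.05,80],[0,0,0,0,0,0.05,80],[0,0,0,0,0,0.05,80],[0,0,0,0,0,0.04,80],[0,0,0,0,0,0.025,80],[0,0,0,0,0,0,80]]' 20
python3 - <<'E'
from h import *
st()
E
python3 -m inch '[[0,0,0,0,0,0,25],[0,0,0,0,0,0,25],[0,0,0,0,0,0,25],[0,0,0,0,0,0,25],[0,0,0,0,0,0,25],[0,0,0,0,0,0,25]]' 20
```

```text
time_s: 12.32
eef_pos: [596.9, 317.6, 72.6]
tool_rot: [-179.9, -0.3, 175.7]
force: [0.1, -0.3, 0.4]
finger_gap: 68.1
gripper_force: 0.0
12.325 [596.9 317.6  72.6] [-179.9   -0.3  175.7] F [ 0.1 -0.3  0.4] gap 68.10088889695325 0.0 q [ 17.8  32.5  80.3  -0.   67.5 -67.9]
time_s: 13.08
eef_pos: [600.0, 320.3, 77.4]
tool_rot: [179.9, 0.2, 175.8]
force: [0.6, 1.3, 5.6]
finger_gap: 30.8
gripper_force: 20.4
```

```bash
python3 -m inch '[[0,0,0,0,0,0,25],[0,0,0,0,0,0,25],[0,0,0,0,0,-0.006,25],[0,0,0,0,0,-0.006,25],[0,0,0,0,0,-0.006,25],[0,0,0,0,0,0,25],[0,0,0,0,0,0,25]]' 70
python3 -m inch '[[0,0,10,0,0,0,25],[0,0,10,0,0,0,25],[0,0,10,0,0,0,25],[0,0,10,0,0,0,25],[0,0,10,0,0,0,25],[0,0,10,0,0,0,25],[0,0,0,0,0,0,25]]'
```

```text
time_s: 13.95
eef_pos: [599.2, 320.1, 91.9]
tool_rot: [179.9, 0.1, 175.8]
force: [6.7, 4.5, -8.9]
finger_gap: 30.1
gripper_force: 50.6
time_s: 14.82
eef_pos: [597.6, 317.9, 91.7]
tool_rot: [-179.8, 0.1, 115.9]
force: [0.8, -5.6, -3.6]
finger_gap: 29.4
gripper_force: 71.9
```

```bash
python3 - <<'E'
from h import *
s=st(); print(s['moment'])
E
python3 -m inch '[[0,0,0,0,0,-0.003,25],[0,0,0,0,0,0,25],[0,0,0,0,0,0,25]]'
python3 - <<'E'
from h import *
s=st(); print(s['moment'])
snap('scene','k.png',(255,130,315,190),8)
E
```

```text
14.825 [597.6 317.9  91.7] [-1.798e+02  1.000e-01  1.159e+02] F [ 0.8 -5.6 -3.6] gap 29.422327717563853 71.90289542544633 q [17.9 31.2 79.8 -0.1 69.2 -8. ]
[-0.99227251 -0.00156585 -0.0618419 ]
time_s: 15.2
eef_pos: [597.5, 318.0, 93.8]
tool_rot: [-179.8, 0.1, 116.0]
force: [1.7, -4.9, -9.6]
finger_gap: 29.5
gripper_force: 71.3
15.2 [597.5 318.   93.8] [-1.798e+02  1.000e-01  1.160e+02] F [ 1.7 -4.9 -9.6] gap 29.516288383417063 71.34875340037979 q [17.9 31.1 79.7 -0.1 69.4 -8.1]
[-0.98704086 -0.48700809 -0.02488273]
```

View pics/k.png

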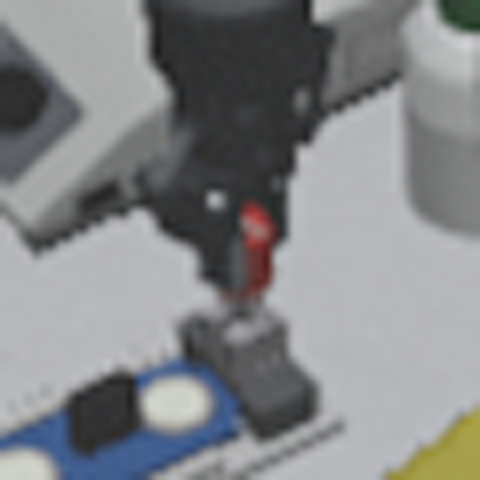

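The crop shows the red knob lifted clear of the housing, with a gap under it at about (286,168) and the housing below. Lowering onto the latch, releasing and withdrawing.

```bash
python3 -m inch '[[0,0,0,0,0,0.002,25],[0,0,0,0,0,0.002,25],[0,0,0,0,0,0,25]]' 
python3 -m inch '[[0,0,0,0,0,0,80],[0,0,0,0,0,0,80],[0,0,0,0,0,0,80],[0,0,0,0,0,0,80],[0,0,0,0,0,-0.03,80],[0,0,0,0,0,-0.04,80],[0,0,0,0,0,-0.04,80]]' 20
python3 - <<'E'
from h import *
st()
I={c:snap(c) for c in('scene','top')}
cv2.imwrite('pics/k2.png',np.hstack([cv2.resize(I['scene'][130:200,245:315],None,fx=5.6,fy=5.6,interpolation=2),cv2.resize(I['top'][150:220,225:295],None,fx=5.6,fy=5.6,interpolation=2)]))
E
```

```text
time_s: 15.62
eef_pos: [597.7, 318.1, 91.6]
tool_rot: [-179.8, 0.1, 116.0]
force: [-1.2, -7.3, -1.1]
finger_gap: 29.4
gripper_force: 72.3
time_s: 16.5
eef_pos: [598.3, 319.7, 203.1]
tool_rot: [-180.0, -0.0, 115.8]
force: [0.6, -0.2, 0.6]
finger_gap: 68.2
gripper_force: 0.0
16.5 [598.3 319.7 203.1] [-180.    -0.   115.8] F [ 0.6 -0.2  0.6] gap 68.22261865908175 0.0 q [17.9 25.3 74.8  0.  79.9 -7.9]
```

View pics/k2.png

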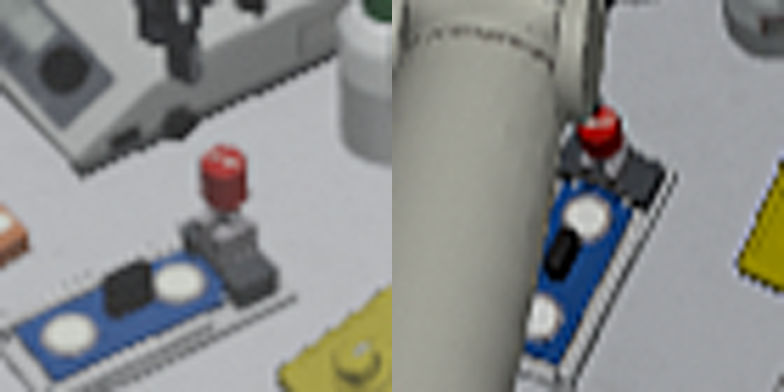

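Scene (left) and top (right) crops show the knob standing up on its own, with the shaft visible under it at about (285,168) in scene, and the carrier still home. Latched. Now the carrier's fin.

```bash
python3 -m inch '[[0,0,-9.4,0,0,0,50],[0,0,-9.4,0,0,0,50],[0,0,-9.4,0,0,0,50],[0,0,-9.4,0,0,0,50],[0,0,-9.4,0,0,0,50],[0,0,-9.4,0,0,0,50],[0,0,-9.3,0,0,0,50],[0,0,0,0,0,0,50]]' 20
python3 -m inch '[[0,0,0,0.04,0,0,50],[0,0,0,0.04,0,0,50],[0,0,0,0,0,0.04,50],[0,0,0,0,0,0.04,50],[0,0,0,0,0,0.04,50],[0,0,0,0,0,0,50],[0,0,0,0,0,0,50]]'
python3 - <<'E'
from h import *
st()
I={c:snap(c) for c in('scene','top')}
cv2.imwrite('pics/f.png',np.hstack([cv2.resize(I['scene'][140:210,225:295],None,fx=5.6,fy=5.6,interpolation=2),cv2.resize(I['top'][160:230,220:290],None,fx=5.6,fy=5.6,interpolation=2)]))
for k in('scene','top'):
  for z in (25,): pass
p=proj('scene',(517.5,318.5,38));b=blob(I['scene'],[int(v) for v in(*(p-8),*(p+8))],dark); print(len(b[0]),b[0].mean(),b[1].mean())
E
```

```text
time_s: 17.6
eef_pos: [598.2, 319.6, 201.3]
tool_rot: [-180.0, -0.1, -178.6]
force: [-0.6, -0.3, -0.2]
finger_gap: 42.9
gripper_force: 0.0
time_s: 18.48
eef_pos: [519.5, 317.9, 83.6]
tool_rot: [180.0, 0.1, -178.5]
force: [0.3, 0.2, 0.4]
finger_gap: 42.5
gripper_force: 0.0
18.475 [519.5 317.9  83.6] [ 1.800e+02  1.000e-01 -1.785e+02] F [0.3 0.2 0.4] gap 42.472542250404445 0.0 q [ 20.1  22.5  92.8   0.   64.5 -71.3]
64 268.109375 180.09375
```

View pics/f.png

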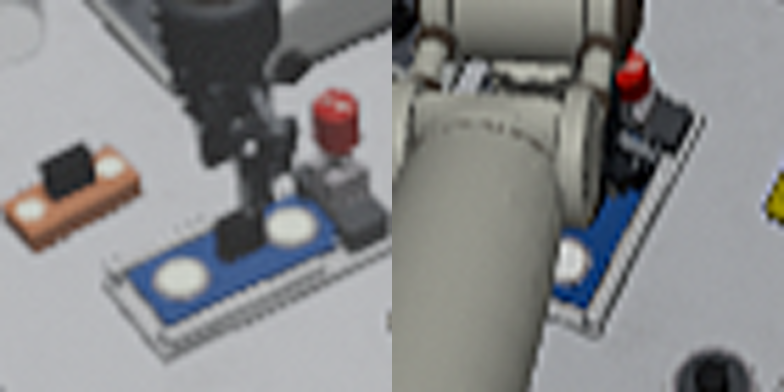

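The fingers straddle the fin at scene (268,181), well clear of the knob. Descending, then closing lightly.

```bash
python3 -m inch '[[0,0,0,0.001,0,0.03,50],[0,0,0,0,0,0.02,50],[0,0,0,0,0,0.005,50],[0,0,0,0,0,0,50]]' 20
python3 -m inch '[[0,0,0,0,0,0,5],[0,0,0,0,0,0,5],[0,0,0,0,0,0,5],[0,0,0,0,0,0,5],[0,0,0,0,0,0,5],[0,0,0,0,0,0,5]]' 20
python3 - <<'E'
from h import *
s=st();print(s['moment'])
E
```

```text
time_s: 19.08
eef_pos: [517.8, 317.5, 27.3]
tool_rot: [180.0, 0.0, -178.5]
force: [-0.1, -0.5, 0.5]
finger_gap: 42.9
gripper_force: 0.0
time_s: 19.82
eef_pos: [518.4, 317.9, 28.2]
tool_rot: [180.0, 0.1, -178.5]
force: [-0.4, 0.6, 5.4]
finger_gap: 14.2
gripper_force: 22.5
19.825 [518.4 317.9  28.2] [ 1.800e+02  1.000e-01 -1.785e+02] F [-0.4  0.6  5.4] gap 14.18547539951388 22.506887912750244 q [ 20.1  27.   94.    0.   58.9 -71.4]
[0.09935753 0.05620724 0.0544043 ]
```

```bash
python3 -m inch '[[0,0,0,0,0,-0.001,5],[0,0,0,0,0,0,5],[0,0,0,0.008,0,0,5],[0,0,0,0.01,0,0,5],[0,0,0,0.01,0,0,5],[0,0,0,0,0,0,5]]' 60
python3 -m inch '[[0,0,0,0.01,0,0,5],[0,0,0,0.01,0,0,5],[0,0,0,0.004,0,0,5],[0,0,0,0,0,0,5],[0,0,0,0,0,0,5]]'
python3 - <<'E'
from h import *
s=st();print(s['moment'])
E
```

```text
time_s: 20.58
eef_pos: [488.1, 317.0, 28.3]
tool_rot: [180.0, -0.1, -178.4]
force: [-1.6, 3.4, 6.8]
finger_gap: 13.1
gripper_force: 59.9
time_s: 21.2
eef_pos: [465.2, 316.5, 28.3]
tool_rot: [180.0, -0.0, -178.5]
force: [-0.2, 4.4, 5.8]
finger_gap: 13.1
gripper_force: 59.8
21.2 [465.2 316.5  28.3] [ 180.    -0.  -178.5] F [-0.2  4.4  5.8] gap 13.116701386181331 59.80577766895294 q [ 21.9  21.4 101.7   0.   56.9 -69.7]
[ 0.80349314 -0.17721746  0.0155693 ]
```

```bash
python3 -m inch '[[0,0,0,0,0,-0.01,5],[0,0,0,0,0,-0.02,5],[0,0,0,0,0,-0.03,5],[0,0,0,0,0,-0.04,5],[0,0,0,0,0,-0.04,5],[0,0,0,0,0,-0.03,5],[0,0,5.6,0,0,-0.01,5]]'
python3 -m inch '[[0,0,0,-0.0048,-0.039,0,5],[0,0,0,-0.0048,-0.039,0,5],[0,0,0,-0.0048,-0.039,0,5],[0,0,0,-0.0048,-0.039,0,5],[0,0,0,-0.0048,-0.039,0,5],[0,0,0,-0.0048,-0.039,0,5]]'
python3 -m inch '[[0,0,0,-0.0048,-0.039,0,5],[0,0,0,-0.0048,-0.039,0,5],[0,0,0,-0.0048,-0.039,0,5],[0,0,0,-0.0048,-0.039,0,5],[0,0,0,-0.0048,-0.039,0,5],[0,0,0,-0.0043,-0.038,0,5],[0,0,0,0,0,0.03,5],[0,0,0,0,0,0,5]]'
python3 -m inch '[[0,0,0,0,0,0.04,5],[0,0,0,0,0,0,5],[0,0,0,0,0,0,5]]'
python3 - <<'E'
from h import *
st()
I={c:snap(c) for c in('scene','top')}
cv2.imwrite('pics/n0.png',np.hstack([cv2.resize(I['scene'][220:340,290:410],None,fx=3.3,fy=3.3,interpolation=2),cv2.resize(I['top'][190:310,310:430],None,fx=3.3,fy=3.3,interpolation=2)]))
E
```

```text
time_s: 22.08
eef_pos: [464.8, 315.1, 208.2]
tool_rot: [-179.9, -0.1, 175.8]
force: [-1.0, -0.1, -2.5]
finger_gap: 13.2
gripper_force: 59.5
time_s: 22.82
eef_pos: [475.1, 78.9, 205.6]
tool_rot: [-179.9, -0.4, 175.9]
force: [0.5, 0.1, -2.2]
finger_gap: 13.0
gripper_force: 59.5
time_s: 23.82
eef_pos: [485.4, -152.4, 173.6]
tool_rot: [179.7, -0.6, 175.9]
force: [-0.0, -0.6, -2.2]
finger_gap: 13.0
gripper_force: 59.6
time_s: 24.2
eef_pos: [489.5, -153.7, 139.2]
tool_rot: [-180.0, 0.0, 176.0]
force: [0.4, 0.6, -1.1]
finger_gap: 13.1
gripper_force: 59.5
24.2 [ 489.5 -153.7  139.2] [-180.    0.  176.] F [ 0.4  0.6 -1.1] gap 13.089483955931698 59.501967430114746 q [ -30.9    5.2  106.7   -0.    68.1 -116.9]
```

View pics/n0.png

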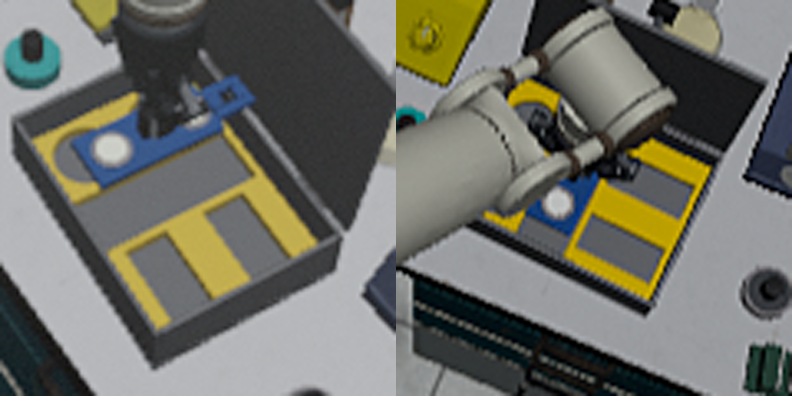

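Both crops show the carrier level in the hand, above its nest and parallel to it, with the tang toward the hinge. Now I'll measure its position against the nest in the same cameras.

```bash
python3 -m inch '[[0,0,0,0,0,0.03,5],[0,0,0,0,0,0.015,5],[0,0,0,0,0,0,5],[0,0,0,0,0,0,5]]'
cat > m.py <<'E'
from h import *
b=np.radians(-4.1);ex=np.array([np.cos(b),np.sin(b)]);ey=np.array([-ex[1],ex[0]]);C=np.array([503.5,-168.])
def nests(im,c,sub):
    out={}
    for nm,(bx,by,hx,hy) in {'ra':(43,87,33,33),'rb':(-43,87,33,33),'ba':(43,-72,23,48),'bb':(-43,-72,23,48)}.items():
        if nm not in sub: continue
        off=np.array({'scene':(-3.,1.7),'top':(2.9,-1)}[c]);P=C+off+ex*bx+ey*by
        q=np.array([proj(c,[*(P+ex*sx*(hx+4)+ey*sy*(hy+4)),12]) for sx,sy in((-1,-1),(1,-1),(1,1),(-1,1))])
        # rectify hole region to a metric picture, 0.5 mm/px
        N=(int(2*(hx+4)*2),int(2*(hy+4)*2)); H=cv2.getPerspectiveTransform(q.astype(np.float32),np.float32([(0,0),(N[0],0),(N[0],N[1]),(0,N[1])]))
        w=cv2.warpPerspective(im,H,N,flags=cv2.INTER_CUBIC).astype(int); m=w[...,2]-w[...,0]<40
        ys,xs=np.nonzero(m); l=(np.percentile(xs,2)+np.percentile(xs,98))/2/2-hx-4; t=(np.percentile(ys,2)+np.percentile(ys,98))/2/2-hy-4
        out[nm]=(off+0).tolist(),(round(xs.mean()/2-hx-4,1),round(ys.mean()/2-hy-4,1)),(round(l,1),round(t,1)),round(m.mean(),2)
    return out
def blue_rect(im,c,z,box):
    x0,y0,x1,y1=box;h=im.astype(int);m=(h[...,0]>h[...,2]+45)&(h[...,0]>90);mm=np.zeros_like(m);mm[y0:y1,x0:x1]=m[y0:y1,x0:x1]
    n,l,s,_=cv2.connectedComponentsWithStats(mm.astype(np.uint8));k=[i for i in range(1,n) if s[i,4]>15]
    ys,xs=np.nonzero(np.isin(l,k)); w=np.array([at(c,u,v,z)[:2] for u,v in zip(xs,ys)]);a=w@ex;bb=w@ey
    return [round(v,1) for v in(a.min(),a.max(),bb.min(),bb.max())],len(w)
E
python3 - <<'E'
from m import *
s=st();z=s['eef_pos'][2]-6
I={c:snap(c) for c in('scene','top')}
t=s['eef_pos'][:2];print('tcp box',ex@t,ey@t,'C',ex@C,ey@C)
for c in I:
    p=proj(c,[*t,z]).astype(int); print(c,'carrier',blue_rect(I[c],c,z,(p[0]-35,p[1]-40,p[0]+35,p[1]+40)),nests(I[c],c,{'scene':['ba','bb'],'top':['ba','bb']}[c]))
E
```

```text
time_s: 24.8
eef_pos: [490.0, -154.2, 94.1]
tool_rot: [-180.0, 0.1, 175.9]
force: [0.1, -0.1, -2.3]
finger_gap: 12.8
gripper_force: 59.6
24.8 [ 490.  -154.2   94.1] [-1.800e+02  1.000e-01  1.759e+02] F [ 0.1 -0.1 -2.3] gap 12.753005601017751 59.60767328739166 q [ -31.     8.8  108.4   -0.    62.7 -116.9]
tcp box 499.79066427474214 -118.79580366252885 C 514.2230048536215 -131.5710883108912
scene carrier ([np.float64(424.8), np.float64(594.3), np.float64(-148.2), np.float64(54.6)], 481) {'ba': ([-3.0, 1.7], (np.float64(1.3), np.float64(-5.1)), (np.float64(0.5), np.float64(-3.5)), np.float64(0.78)), 'bb': ([-3.0, 1.7], (np.float64(1.2), np.float64(-5.4)), (np.float64(0.5), np.float64(-3.8)), np.float64(0.78))}
top carrier ([np.float64(430.6), np.float64(509.3), np.float64(-147.8), np.float64(-92.7)], 120) {'ba': ([2.9, -1.0], (np.float64(0.6), np.float64(4.0)), (np.float64(0.8), np.float64(2.5)), np.float64(0.79)), 'bb': ([2.9, -1.0], (np.float64(0.5), np.float64(-0.3)), (np.float64(0.5), np.float64(-0.2)), np.float64(0.72))}
```

```bash
python3 -m inch '[[0,0,0,-0.0018,0.0028,0,5],[0,0,0,0,0,0.03,5],[0,0,0,0,0,0.02,5],[0,0,0,0,0,0,5]]'
python3 -m inch '[[0,0,0,0,0,0.005,5],[0,0,0,0,0,0.005,5],[0,0,0,0,0,0.005,5],[0,0,0,0,0,0.003,5],[0,0,0,0,0,0,5],[0,0,0,0,0,0,5]]'
```

```text
time_s: 25.4
eef_pos: [490.2, -150.3, 41.7]
tool_rot: [179.9, -0.2, 175.9]
force: [0.3, 0.7, -2.2]
finger_gap: 13.1
gripper_force: 59.6
time_s: 26.15
eef_pos: [491.4, -151.2, 25.1]
tool_rot: [-180.0, 0.0, 175.9]
force: [0.2, -0.4, -1.6]
finger_gap: 13.2
gripper_force: 59.6
```

```bash
python3 -m inch '[[0,0,0,0,0,0.002,5],[0,0,0,0,0,0.002,5],[0,0,0,0,0,0,5],[0,0,0,0,0,0,5]]'
python3 -m inch '[[0,0,0,0,0,0,45],[0,0,0,0,0,0,45],[0,0,0,0,0,0,45],[0,0,0,0,0,0,45],[0,0,0,0,0,-0.04,45],[0,0,0,0,0,-0.05,45],[0,0,0,0,0,-0.06,45],[0,0,0,0,0,-0.03,45]]'
python3 -m inch '[[0,0,0,0.03,0.05,0,80],[0,0,0,0.03,0.05,0,80],[0,0,0,0,0.05,0,80],[0,0,0,0,0.05,0,80],[0,0,0,0,0.05,0,80],[0,0,0,0,0.05,0,80],[0,0,0,0,0,0,80]]'
python3 - <<'E'
from m import *
s=st()
I={c:snap(c,c+'x.png') for c in('scene','top')}
for c in I:
    p=proj(c,[497,-153,16]).astype(int); print(c,'carrier',blue_rect(I[c],c,16,(p[0]-35,p[1]-30,p[0]+35,p[1]+30)))
    for n,X,z in (('r1',(427,178,39),39),('r2',(472,-415,39),39)):
        p=proj(c,X);bb=blob(I[c],[int(v) for v in(*(p-11),*(p+11))],dark)
        if bb: print(n,len(bb[0]),at(c,bb[0].mean(),bb[1].mean(),z)[:2].round(1))
    for d in optics.masks_of(c,'round_1_mid'):
        ys,xs=np.nonzero(d['region']); print(c,round(d['confidence'],2),len(xs),at(c,xs.mean(),ys.mean(),20)[:2].round(1))
E
```

```text
time_s: 26.65
eef_pos: [491.5, -151.3, 22.3]
tool_rot: [-180.0, -0.0, 175.9]
force: [-4.8, 2.2, 9.7]
finger_gap: 13.1
gripper_force: 61.4
time_s: 27.65
eef_pos: [492.6, -151.9, 204.9]
tool_rot: [-179.9, 0.3, 175.9]
force: [-0.3, -0.6, 0.0]
finger_gap: 38.6
gripper_force: 0.0
time_s: 28.52
eef_pos: [452.3, 155.0, 200.9]
tool_rot: [180.0, -0.0, 176.2]
force: [0.1, -0.7, -0.2]
finger_gap: 68.5
gripper_force: 0.0
28.525 [452.3 155.  200.9] [180.   -0.  176.2] F [ 0.1 -0.7 -0.2] gap 68.51497418582686 0.0 q [  4.4  -4.1 108.6   0.   75.5 -81.8]
scene carrier ([np.float64(431.3), np.float64(595.1), np.float64(-142.7), np.float64(-90.1)], 370)
r1 49 [427.2 180. ]
r2 83 [ 471.8 -414.4]
scene 0.56 261 [425.8 178.9]
top carrier ([np.float64(433.9), np.float64(600.4), np.float64(-144.6), np.float64(-89.0)], 336)
r1 25 [428.9 165.7]
r2 92 [ 474.1 -414.4]
top 0.55 93 [432.9 164.6]
```

The carrier is seated, reading within 1 mm of the nest centre in both cameras. Next round_1: close, open, turn 90° and close again, so it is centred both ways.

```bash
python3 -m inch '[[0,0,0,0.0255,0.0227,0.03,80],[0,0,0,0,0,0.05,80],[0,0,0,0,0,0.05,80],[0,0,0,0,0,0.03,80],[0,0,0,0,0,0.013,80],[0,0,0,0,0,0,80],[0,0,0,0,0,0,80]]' 20
python3 -m inch '[[0,0,0,0,0,0,15],[0,0,0,0,0,0,15],[0,0,0,0,0,0,15],[0,0,0,0,0,0,15],[0,0,0,0,0,0,15],[0,0,0,0,0,0,15]]' 20
python3 -m inch '[[0,0,0,0,0,0,60],[0,0,0,0,0,0,60],[0,0,0,0,0,0,60],[0,0,10,0,0,0,60],[0,0,10,0,0,0,60],[0,0,10,0,0,0,60],[0,0,10,0,0,0,60],[0,0,10,0,0,0,60]]' 20
python3 -m inch '[[0,0,10,0,0,0,60],[0,0,10,0,0,0,60],[0,0,10,0,0,0,60],[0,0,10,0,0,0,60],[0,0,0,0,0,0,15],[0,0,0,0,0,0,15],[0,0,0,0,0,0,15],[0,0,0,0,0,0,15]]' 20
python3 -m inch '[[0,0,0,0,0,0,15],[0,0,0,0,0,0,15]]' 50
python3 -c 'from h import *;st()'
```

```text
time_s: 29.6
eef_pos: [430.4, 176.7, 29.5]
tool_rot: [180.0, 0.2, 175.9]
force: [0.4, 0.3, -0.3]
finger_gap: 68.3
gripper_force: 0.0
time_s: 30.35
eef_pos: [429.6, 177.1, 28.7]
tool_rot: [180.0, 0.1, 175.9]
force: [-0.9, 1.0, 6.6]
finger_gap: 23.4
gripper_force: 20.3
time_s: 31.35
eef_pos: [428.8, 176.7, 27.9]
tool_rot: [-180.0, -0.0, 125.6]
force: [0.3, -0.2, -0.4]
finger_gap: 51.6
gripper_force: 0.0
time_s: 32.35
eef_pos: [429.1, 176.8, 28.1]
tool_rot: [180.0, -0.0, 86.0]
force: [0.5, 0.3, 0.7]
finger_gap: 23.3
gripper_force: 19.9
time_s: 32.6
eef_pos: [429.2, 176.8, 28.2]
tool_rot: [180.0, -0.0, 85.9]
force: [0.2, -1.0, 2.7]
finger_gap: 22.4
gripper_force: 48.9
32.6 [429.2 176.8  28.2] [180.   -0.   85.9] F [ 0.2 -1.   2.7] gap 22.383141893995035 48.94313156604767 q [  7.4   8.7 117.6  -0.   53.7  11.5]
```

```bash
python3 -m inch '[[0,0,0,0,0,-0.02,15],[0,0,0,0,0,-0.05,15],[0,0,0,0,0,-0.05,15],[0,0,0,0,0,-0.05,15],[0,0,0,-0.04,0,0,15],[0,0,0,-0.04,0.01,0,15],[0,0,0,-0.04,0.02,0,15],[0,0,0,-0.04,0.03,0,15]]'
python3 -m inch '[[0,0,0,-0.04,0.03,0,15],[0,0,0,-0.04,0.03,0,15],[0,0,0,-0.011,0.022,0,15],[0,0,0,0,0,0,15],[0,0,0,0,0,0,15]]'
python3 -c 'from h import *;st()'
```

```text
time_s: 33.6
eef_pos: [476.9, 11.9, 197.4]
tool_rot: [-179.9, -0.0, 85.9]
force: [0.0, -0.2, -1.4]
finger_gap: 22.4
gripper_force: 49.3
time_s: 34.22
eef_pos: [551.7, -82.8, 197.2]
tool_rot: [-179.9, -0.0, 86.0]
force: [-0.7, 0.6, -0.1]
finger_gap: 22.5
gripper_force: 49.4
34.225 [551.7 -82.8 197.2] [-179.9   -0.    86. ] F [-0.7  0.6 -0.1] gap 22.489304812195194 49.42625284194946 q [-21.    8.2  96.4   0.   75.5 -16.9]
```

```bash
python3 -m inch '[[0,0,0,-0.0009,0.0013,0.04,15],[0,0,0,0,0,0.05,15],[0,0,0,0,0,0.04,15],[0,0,0,0,0,0,15],[0,0,0,0,0,0,15]]'
python3 -m inch '[[0,0,0,0,0,0.006,15],[0,0,0,0,0,0.006,15],[0,0,0,0,0,0.006,15],[0,0,0,0,0,0.005,15],[0,0,0,0,0,0,15],[0,0,0,0,0,0,15]]'
```

```text
time_s: 34.85
eef_pos: [554.9, -84.5, 69.9]
tool_rot: [179.9, 0.0, 86.0]
force: [0.5, -1.8, -0.6]
finger_gap: 22.0
gripper_force: 49.5
time_s: 35.6
eef_pos: [553.6, -84.5, 44.6]
tool_rot: [-179.9, -0.0, 85.9]
force: [-2.2, 0.0, -1.7]
finger_gap: 22.4
gripper_force: 49.6
```

```bash
python3 -m inch '[[0,0,0,0,0,0.004,15],[0,0,0,0,0,0.004,15],[0,0,0,0,0,0.002,15],[0,0,0,0,0,0.001,15],[0,0,0,0,0,0,15],[0,0,0,0,0,0,15]]'
```

```text
time_s: 36.35
eef_pos: [553.8, -84.6, 34.2]
tool_rot: [-180.0, -0.0, 85.9]
force: [-5.4, -0.6, 3.4]
finger_gap: 22.4
gripper_force: 50.3
```

```bash
python3 -m inch '[[0,0,0,0,0,0,40],[0,0,0,0,0,0,40],[0,0,0,0,0,0,40],[0,0,0,0,0,-0.04,40],[0,0,0,0,0,-0.05,40],[0,0,0,0,0,-0.05,40],[0,0,0,0,0,-0.03,40]]' 20
python3 -m inch '[[0,0,0,-0.01,-0.04,0,80],[0,0,0,-0.02,-0.04,0,80],[0,0,0,-0.04,-0.01,0,80],[0,0,0,-0.05,0,0,80],[0,0,0,-0.05,0,0,80],[0,0,0,-0.05,0.01,0,80],[0,0,0,0,0,0,80]]'
python3 - <<'E'
from m import *
s=st()
I={c:snap(c) for c in('scene','top')}
for p in((418,240),(440,265),(470,268)): print(at('top',*p,20).round())
for c in I:
    for n,X,z in (('r2',(472,-413,39),39),):
        p=proj(c,X);bb=blob(I[c],[int(v) for v in(*(p-11),*(p+11))],dark)
        if bb: print(n,len(bb[0]),at(c,bb[0].mean(),bb[1].mean(),z)[:2].round(1))
    for d in optics.masks_of(c,'round_1_mid'):
        ys,xs=np.nonzero(d['region']); print(c,round(d['confidence'],2),len(xs),at(c,xs.mean(),ys.mean(),20)[:2].round(1))
E
```

```text
time_s: 37.22
eef_pos: [556.1, -85.3, 207.9]
tool_rot: [179.6, 0.1, 85.9]
force: [-0.0, -0.1, 0.6]
finger_gap: 34.4
gripper_force: 0.0
time_s: 38.1
eef_pos: [459.0, -302.1, 204.5]
tool_rot: [179.9, 0.1, 85.7]
force: [-0.3, 0.0, 0.2]
finger_gap: 68.3
gripper_force: 0.0
38.1 [ 459.  -302.1  204.5] [1.799e+02 1.000e-01 8.570e+01] F [-0.3  0.   0.2] gap 68.25456579975796 0.0 q [-45.9   6.4  97.5  -0.   75.9 -41.7]
[ 614. -349.   20.]
[ 553. -461.   20.]
[ 588. -572.   20.]
r2 84 [ 471.7 -414.6]
scene 0.63 278 [550.9 -80.9]
r2 99 [ 474.2 -414.1]
top 0.58 192 [552.7 -86.9]
```

```bash
python3 -m inch '[[0,0,0,-0.05,0.011,0,80],[0,0,0,-0.0587,0.0108,0,80],[0,0,0,0,0,0.05,80],[0,0,0,0,0,0.05,80],[0,0,0,0,0,0.05,80],[0,0,0,0,0,0.017,80],[0,0,0,0,0,0.009,80],[0,0,0,0,0,0,80]]' 20
python3 -m inch '[[0,0,0,0,0,0,80],[0,0,0,0,0,0,15],[0,0,0,0,0,0,15],[0,0,0,0,0,0,15],[0,0,0,0,0,0,15],[0,0,0,0,0,0,15],[0,0,0,0,0,0,15]]' 20
python3 -m inch '[[0,0,0,0,0,0,60],[0,0,0,0,0,0,60],[0,0,0,0,0,0,60],[0,0,-10,0,0,0,60],[0,0,-10,0,0,0,60],[0,0,-10,0,0,0,60],[0,0,-10,0,0,0,60],[0,0,-10,0,0,0,60]]' 20
python3 -m inch '[[0,0,-10,0,0,0,60],[0,0,-10,0,0,0,60],[0,0,-10,0,0,0,60],[0,0,-10,0,0,0,60],[0,0,0,0,0,0,15],[0,0,0,0,0,0,15],[0,0,0,0,0,0,15],[0,0,0,0,0,0,15]]' 20
python3 -m inch '[[0,0,0,0,0,0,15],[0,0,0,0,0,0,15]]' 50
python3 -c 'from h import *;st()'
```

```text
time_s: 39.3
eef_pos: [473.5, -409.0, 29.5]
tool_rot: [179.9, 0.1, 86.0]
force: [-0.2, 0.4, -0.4]
finger_gap: 68.2
gripper_force: 0.0
time_s: 40.17
eef_pos: [473.0, -408.8, 28.7]
tool_rot: [180.0, 0.0, 85.9]
force: [1.0, 0.8, 5.3]
finger_gap: 23.0
gripper_force: 20.7
time_s: 41.18
eef_pos: [472.4, -408.2, 27.8]
tool_rot: [180.0, -0.0, 136.3]
force: [-0.2, 0.9, 0.4]
finger_gap: 51.2
gripper_force: 0.0
time_s: 42.18
eef_pos: [472.7, -408.8, 28.3]
tool_rot: [-180.0, 0.0, 175.9]
force: [-0.7, -1.9, 2.2]
finger_gap: 23.3
gripper_force: 20.2
time_s: 42.42
eef_pos: [472.8, -408.8, 28.4]
tool_rot: [-180.0, 0.0, 175.9]
force: [0.3, -1.6, 3.1]
finger_gap: 22.3
gripper_force: 49.0
42.425 [ 472.8 -408.8   28.4] [-180.     0.   175.9] F [ 0.3 -1.6  3.1] gap 22.30527743105446 49.047916531562805 q [ -51.9   29.1   90.9   -0.    59.9 -137.8]
```

```bash
python3 -m inch '[[0,0,0,0,0,-0.02,15],[0,0,0,0,0,-0.05,15],[0,0,0,0,0,-0.05,15],[0,0,0,0,0,-0.05,15],[0,0,0,0.01,0.03,0,15],[0,0,0,0.01,0.04,0,15],[0,0,0,0.0094,0.04,0,15],[0,0,0,0,0.04,0,15]]'
python3 -m inch '[[0,0,0,0,0.04,0,15],[0,0,0,0,0.04,0,15],[0,0,0,0,0.04,0,15],[0,0,0,0,0.04,0,15],[0,0,0,0,0.02,0,15],[0,0,0,0,0,0,15],[0,0,0,0,0,0,15]]'
python3 -c 'from h import *;st()'
```

```text
time_s: 43.42
eef_pos: [452.9, -254.6, 198.2]
tool_rot: [179.9, -0.1, 175.9]
force: [0.3, -0.6, -2.1]
finger_gap: 22.2
gripper_force: 49.4
time_s: 44.3
eef_pos: [466.4, -77.4, 198.2]
tool_rot: [-180.0, -0.0, 175.9]
force: [0.1, -0.1, -2.1]
finger_gap: 22.2
gripper_force: 49.4
44.3 [466.4 -77.4 198.2] [-180.    -0.   175.9] F [ 0.1 -0.1 -2.1] gap 22.221844764522352 49.35121715068817 q [ -24.1   -4.8  109.6   -0.    75.2 -110. ]
```

```bash
python3 -m inch '[[0,0,0,-0.001,0,0.04,15],[0,0,0,0,0,0.05,15],[0,0,0,0,0,0.04,15],[0,0,0,0,0,0.015,15],[0,0,0,0,0,0,15],[0,0,0,0,0,0,15]]'
python3 -m inch '[[0,0,0,0,0,0.005,15],[0,0,0,0,0,0.005,15],[0,0,0,0,0,0.005,15],[0,0,0,0,0,0.003,15],[0,0,0,0,0,0.001,15],[0,0,0,0,0,0,15],[0,0,0,0,0,0,15]]'
```

```text
time_s: 45.05
eef_pos: [469.3, -78.1, 54.9]
tool_rot: [-179.9, 0.2, 175.9]
force: [-0.1, -0.5, -1.6]
finger_gap: 22.4
gripper_force: 49.4
time_s: 45.92
eef_pos: [467.4, -77.0, 34.5]
tool_rot: [180.0, -0.1, 175.9]
force: [-3.8, 1.0, 6.7]
finger_gap: 22.1
gripper_force: 50.6
```

```bash
python3 -m inch '[[0,0,0,0,0,0,40],[0,0,0,0,0,0,40],[0,0,0,0,0,0,40],[0,0,0,0,0,-0.04,40],[0,0,0,0,0,-0.05,40],[0,0,0,0,0,-0.05,40],[0,0,0,0,0,-0.03,40]]' 20
python3 -m inch '[[0,0,0,0.01,0.04,0,80],[0,0,0,0.01,0.05,0,80],[0,0,0,0.01,0.05,0,80],[0,0,0,0.01,0.05,0,80],[0,0,0,0.01,0.05,0,80],[0,0,0,0,0.05,0,80],[0,0,0,0,0,0,80]]'
python3 - <<'E'
from m import *
s=st()
I={c:snap(c) for c in('scene','top')}
for c in I:
    p=proj(c,(449,430,22));bb=blob(I[c],[int(v) for v in(*(p-22),*(p+22))],cop)
    if bb:
        w=np.array([at(c,u,v,22)[:2] for u,v in zip(*bb)],np.float32);r=cv2.minAreaRect(w);print(c,'bar',len(w),np.round(r[0],1),np.round(r[1],1),round(r[2],1))
        for X in ((451.6,432,39),):
            p=proj(c,X);f=blob(I[c],[int(v) for v in(*(p-9),*(p+9))],dark)
            if f: 
                w=np.array([at(c,u,v,39)[:2] for u,v in zip(*f)],np.float32);print('fin',len(w),w.mean(0).round(1),cv2.minAreaRect(w)[2])
    for n in('round_1_mid','bar_1_mid'):
      for d in optics.masks_of(c,n):
        ys,xs=np.nonzero(d['region']); print(c,n,round(d['confidence'],2),len(xs),at(c,xs.mean(),ys.mean(),20)[:2].round(1))
E
```

```text
time_s: 46.8
eef_pos: [468.7, -77.6, 207.0]
tool_rot: [-179.9, 0.2, 175.9]
force: [0.1, -0.1, -0.9]
finger_gap: 34.1
gripper_force: 0.0
time_s: 47.68
eef_pos: [437.9, 218.2, 203.9]
tool_rot: [180.0, -0.0, 176.2]
force: [-0.5, -1.2, -0.1]
finger_gap: 68.2
gripper_force: 0.0
47.675 [437.9 218.2 203.9] [180.   -0.  176.2] F [-0.5 -1.2 -0.1] gap 68.19995705214342 0.0 q [ 12.3  -2.5 106.8   0.   75.7 -73.9]
scene bar 146 [447.3 424.8] [89.2 49.4] 3.6
fin 55 [449.2 433. ] 87.46549987792969
scene round_1_mid 0.64 8002 [ 592.9 -145.7]
scene round_1_mid 0.58 239 [551.4 -82. ]
scene round_1_mid 0.57 281 [464.9 -74.2]
scene round_1_mid 0.24 3457 [ 710.4 -100.8]
top bar 86 [453.1 433.3] [90.3 34.7] 2.6
fin 46 [454.3 432.4] 6.037263870239258
top round_1_mid 0.46 178 [555.9 -87. ]
top bar_1_mid 0.62 173 [553.9 -85.8]
```

```bash
python3 -m inch '[[0,0,-7.8,0,0,0,80],[0,0,0,-0.0057,0.0423,0,80],[0,0,0,-0.0057,0.0423,0,80],[0,0,0,-0.0057,0.0423,0,80],[0,0,0,-0.0057,0.0423,0,60],[0,0,0,-0.0057,0.0421,0,60],[0,0,0,0,0,0,60],[0,0,0,0,0,0,60]]' 20
python3 -m inch '[[0,0,0,0,0,0.05,60],[0,0,0,0,0,0.05,60],[0,0,0,0,0,0.05,60],[0,0,0,0,0,0.02,60],[0,0,0,0,0,0.006,60],[0,0,0,0,0,0,60],[0,0,0,0,0,0,60]]' 20
python3 -c 'from h import *;st()'
```

```text
time_s: 48.98
eef_pos: [453.5, 427.3, 203.8]
tool_rot: [-180.0, -0.0, -176.3]
force: [0.3, 0.4, -0.4]
finger_gap: 50.9
gripper_force: 0.0
time_s: 49.85
eef_pos: [454.6, 429.2, 30.3]
tool_rot: [179.9, 0.2, -176.3]
force: [0.4, 0.0, 0.5]
finger_gap: 51.2
gripper_force: 0.0
49.85 [454.6 429.2  30.3] [ 179.9    0.2 -176.3] F [0.4 0.  0.5] gap 51.151909178660475 0.0 q [ 32.3  28.9  91.   -0.   59.9 -61.4]
```

```bash
python3 -m inch '[[0,0,0,0.003,0,0.001,60],[0,0,0,0,0,0,5],[0,0,0,0,0,0,5],[0,0,0,0,0,0,5],[0,0,0,0,0,0,5],[0,0,0,0,0,0,5],[0,0,0,0,0,0,5]]' 20
python3 -m inch '[[0,0,0,0,0,0,70],[0,0,0,0,0,0,70],[0,0,0,0,0,0,70],[0,0,10,0,0,0,70],[0,0,10,0,0,0,70],[0,0,10,0,0,0,70],[0,0,10,0,0,0,70],[0,0,10,0,0,0,70]]' 20
python3 -m inch '[[0,0,10,0,0,0,70],[0,0,10,0,0,0,70],[0,0,10,0,0,0,70],[0,0,10,0,0,0,70],[0,0,0,0,0,0,30],[0,0,0,0,0,0,30],[0,0,0,0,0,0,30],[0,0,0,0,0,0,30]]' 20
python3 -m inch '[[0,0,0,0,0,0,30],[0,0,0,0,0,0,30]]' 50
python3 -c 'from h import *;st()'
```

```text
time_s: 50.72
eef_pos: [450.3, 428.5, 27.4]
tool_rot: [180.0, 0.0, -176.3]
force: [-1.3, 2.3, 3.6]
finger_gap: 15.9
gripper_force: 22.5
time_s: 51.72
eef_pos: [450.0, 427.9, 26.8]
tool_rot: [-180.0, 0.0, 133.4]
force: [-0.3, -0.0, 0.7]
finger_gap: 59.9
gripper_force: 0.0
time_s: 52.72
eef_pos: [450.3, 428.2, 27.1]
tool_rot: [180.0, -0.0, 93.8]
force: [0.2, 0.1, 0.4]
finger_gap: 35.9
gripper_force: 20.7
time_s: 52.98
eef_pos: [450.3, 428.3, 27.3]
tool_rot: [180.0, -0.0, 93.7]
force: [0.5, -0.6, 3.5]
finger_gap: 34.7
gripper_force: 51.4
52.975 [450.3 428.3  27.3] [180.   -0.   93.7] F [ 0.5 -0.6  3.5] gap 34.66752439657536 51.40372037887573 q [32.4 28.8 91.5 -0.  59.6 28.7]
```

```bash
python3 -m inch '[[0,0,0,0,0,-0.02,30],[0,0,0,0,0,-0.05,30],[0,0,0,0,0,-0.05,30],[0,0,0,0,0,-0.05,30],[0,0,-10.3,0,0,0,30],[0,0,-10.3,0,0,0,30],[0,0,-10.3,0,0,0,30],[0,0,-10.3,0,0,0,30]]'
python3 -m inch '[[0,0,-10.2,0,0,0,30],[0,0,-10.2,0,0,0,30],[0,0,-10.3,0,0,0,30],[0,0,-10.3,0,0,0,30],[0,0,0,-0.0033,-0.03,0,30],[0,0,0,-0.0033,-0.0414,0,30],[0,0,0,-0.0033,-0.0414,0,30],[0,0,0,-0.0033,-0.0414,0,30]]'
python3 -m inch '[[0,0,0,-0.0033,-0.0414,0,30],[0,0,0,-0.0033,-0.0414,0,30],[0,0,0,-0.0033,-0.0414,0,30],[0,0,0,-0.0033,-0.0414,0,30],[0,0,0,-0.0033,-0.0414,0,30],[0,0,0,-0.0033,-0.0414,0,30],[0,0,0,-0.0033,-0.0414,0,30],[0,0,0,-0.0033,-0.0414,0,30]]'
python3 -m inch '[[0,0,0,-0.0033,-0.0414,0,30],[0,0,0,-0.0033,-0.0414,0,30],[0,0,0,-0.0033,-0.0414,0,30],[0,0,0,-0.0033,-0.0414,0,30],[0,0,0,0,-0.011,0,30],[0,0,0,0,0,0,30],[0,0,0,0,0,0,30]]'
python3 -c 'from h import *;st()'
```

```text
time_s: 53.98
eef_pos: [449.5, 427.9, 197.6]
tool_rot: [-180.0, -0.0, 135.3]
force: [0.5, -0.0, -1.4]
finger_gap: 35.4
gripper_force: 50.9
time_s: 54.98
eef_pos: [451.7, 272.1, 197.6]
tool_rot: [-180.0, -0.0, 176.0]
force: [0.5, 1.0, -1.5]
finger_gap: 35.3
gripper_force: 51.0
time_s: 55.98
eef_pos: [454.6, -59.9, 197.7]
tool_rot: [180.0, 0.0, 175.9]
force: [0.6, -0.3, -2.8]
finger_gap: 35.0
gripper_force: 51.0
time_s: 56.85
eef_pos: [455.7, -234.6, 197.0]
tool_rot: [180.0, -0.0, 176.0]
force: [-0.0, -0.3, -1.7]
finger_gap: 35.5
gripper_force: 51.1
56.85 [ 455.7 -234.6  197. ] [180.  -0. 176.] F [-0.  -0.3 -1.7] gap 35.454538466570945 51.10054135322571 q [ -40.8    1.5  103.6    0.    75.  -126.8]
```

```bash
python3 -m inch '[[0,0,0,0,-0.002,0.04,30],[0,0,0,0,0,0.05,30],[0,0,0,0,0,0.04,30],[0,0,0,0,0,0.013,30],[0,0,0,0,0,0,30],[0,0,0,0,0,0,30]]'
python3 -m inch '[[0,0,0,0,0,0.005,30],[0,0,0,0,0,0.005,30],[0,0,0,0,0,0.005,30],[0,0,0,0,0,0.004,30],[0,0,0,0,0,0.0015,30],[0,0,0,0,0,0,30],[0,0,0,0,0,0,30]]'
```

```text
time_s: 57.6
eef_pos: [457.1, -238.9, 56.1]
tool_rot: [-179.9, 0.2, 176.0]
force: [0.6, -0.2, -2.1]
finger_gap: 34.8
gripper_force: 51.0
time_s: 58.48
eef_pos: [455.8, -238.0, 33.5]
tool_rot: [-180.0, 0.0, 175.9]
force: [-0.0, 1.1, -2.4]
finger_gap: 35.2
gripper_force: 51.2
```

```bash
python3 -m inch '[[0,0,0,0,0,0.001,30],[0,0,0,0,0,0,55],[0,0,0,0,0,0,55],[0,0,0,0,0,0,55],[0,0,0,0,0,-0.04,55],[0,0,0,0,0,-0.05,55],[0,0,0,0,0,-0.06,55],[0,0,0,0,0,-0.06,55]]' 20
python3 -m inch '[[0,0,0,0.03,0.04,-0.05,60],[0,0,0,0.03,0.05,-0.05,60],[0,0,0,0,0.06,0,60],[0,0,0,0,0.06,0,60],[0,0,0,0,0.06,0,60],[0,0,0,0,0,0,60],[0,0,0,0,0,0,60]]'
python3 - <<'E'
from m import *
s=st()
I={c:snap(c) for c in('scene','top')}
cv2.imwrite('pics/fin.png',np.vstack([cv2.resize(I['scene'][150:330,200:420],None,fx=1.8,fy=1.65,interpolation=2),cv2.resize(I['top'][150:330,220:440],None,fx=1.8,fy=1.65,interpolation=2)]))
for c in I:
    for n in('round_1_mid','bar_1_mid'):
      for d in optics.masks_of(c,n)[:4]:
        ys,xs=np.nonzero(d['region']); w=at(c,xs.mean(),ys.mean(),24)[:2]; print(c,n,round(d['confidence'],2),len(xs),w.round(1),'box',round(ex@w-514.5,1),round(ey@w+131,1))
E
```

```text
time_s: 59.48
eef_pos: [455.3, -237.7, 244.3]
tool_rot: [-180.0, -0.0, 175.9]
force: [0.5, -0.3, -0.2]
finger_gap: 47.1
gripper_force: 0.0
time_s: 60.35
eef_pos: [423.0, 20.8, 327.3]
tool_rot: [-180.0, -0.0, 176.0]
force: [0.1, -0.6, 0.6]
finger_gap: 51.3
gripper_force: 0.0
60.35 [423.   20.8 327.3] [-180.   -0.  176.] F [ 0.1 -0.6  0.6] gap 51.27836143753927 0.0 q [-13.6 -17.2 105.7  -0.   91.5 -99.6]
scene round_1_mid 0.76 276 [550.  -84.8] box 40.1 85.8
scene round_1_mid 0.39 3473 [ 709.2 -100.5] box 200.0 81.4
top round_1_mid 0.69 183 [552.3 -86.8] box 42.6 83.9
```

View pics/fin.png

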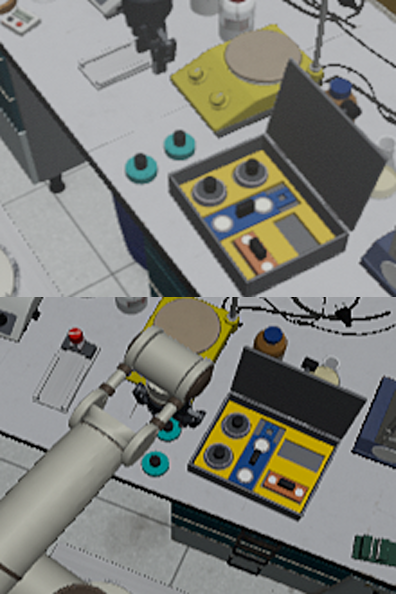

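Both crops show two grey rounds, the blue carrier and the copper bar lying in their nests. One oblong nest is empty because no second bar exists, and the red knob still stands up. Now the lid.

```bash
python3 -m inch '[[0,0,0,0,-0.045,0,60],[0,0,0,0,-0.045,0,60],[0,0,0,0,-0.045,0,60],[0,0,0,0,-0.0464,0,60],[0,0,0,-0.045,0,0,60],[0,0,0,-0.045,0,0,60],[0,0,0,-0.045,0,0,60]]' 40
python3 -m inch '[[0,0,0,-0.045,0,0,60],[0,0,0,-0.045,0,0,60],[0,0,0,-0.0355,0,0,60],[0,0,0,0,0,0,60],[0,0,0,0,0,0,60]]'
python3 - <<'E'
from m import *
s=st();d=np.array([669.9,-178.8])-s['eef_pos'][:2];print('dx',-ex@d,'dy',ey@d)
im=snap('scene')
p=proj('scene',(675,-180,236));b=blob(im,[int(v) for v in(*(p-10),*(p+10))],dark); print(p,len(b[0]),b[0].mean(),b[1].mean())
E
```

```text
time_s: 61.52
eef_pos: [545.9, -170.7, 327.3]
tool_rot: [-180.0, 0.0, 175.8]
force: [0.7, -0.4, 1.3]
finger_gap: 51.6
gripper_force: 0.0
time_s: 62.15
eef_pos: [669.4, -179.0, 327.2]
tool_rot: [180.0, -0.0, 175.9]
force: [0.4, 0.3, -0.3]
finger_gap: 51.3
gripper_force: 0.0
62.15 [ 669.4 -179.   327.2] [180.   -0.  175.9] F [ 0.4  0.3 -0.3] gap 51.251619813868004 0.0 q [ -24.9   24.8   61.7   -0.    93.6 -110.8]
dx -0.4629192794763051 dy 0.20066586960671315
[395.00450703 215.45666568] 74 394.3918918918919 215.5810810810811
```

Back above the release point. Descending and gripping the drum, and printing the reverse arc.

```bash
python3 -m inch '[[0,0,0,0,0,0.03,60],[0,0,0,0,0,0.04,60],[0,0,0,0,0,0.03,60],[0,0,0,0,0,0.013,60],[0,0,0,0,0,0,60],[0,0,0,0,0,0,60]]' 40
python3 -m inch '[[0,0,0,0,0,0,20],[0,0,0,0,0,0,20],[0,0,0,0,0,0,20],[0,0,0,0,0,0,20],[0,0,0,0,0,0,20],[0,0,0,0,0,0,20]]' 40
python3 - <<'E'
import numpy as np
f=np.radians(np.r_[111.3:13:-4.084]);r=.183
for a,b in zip(f[:-1],f[1:]): print('%.4f %.4f'%(-r*(np.cos(a)-np.cos(b)),-r*(np.sin(b)-np.sin(a))),end=' | ')
E
```

```text
time_s: 62.95
eef_pos: [670.7, -178.8, 216.7]
tool_rot: [-179.9, 0.2, 175.9]
force: [-0.1, 0.1, 0.2]
finger_gap: 51.0
gripper_force: 0.0
time_s: 63.7
eef_pos: [670.8, -178.9, 216.2]
tool_rot: [-179.9, 0.2, 175.9]
force: [0.1, -0.9, 4.9]
finger_gap: 29.5
gripper_force: 40.9
0.0123 -0.0043 | 0.0126 -0.0034 | 0.0128 -0.0025 | 0.0129 -0.0016 | 0.0130 -0.0007 | 0.0130 0.0003 | 0.0130 0.0012 | 0.0129 0.0021 | 0.0127 0.0030 | 0.0124 0.0039 | 0.0121 0.0048 | 0.0118 0.0056 | 0.0113 0.0065 | 0.0108 0.0073 | 0.0103 0.0080 | 0.0097 0.0087 | 0.0090 0.0094 | 0.0084 0.0100 | 0.0076 0.0106 | 0.0068 0.0111 | 0.0060 0.0116 | 0.0052 0.0120 | 0.0043 0.0123 | 0.0034 0.0126 |
```

```bash
python3 -m inch '[[0,0,0,0.0123,0,-0.0043,20],[0,0,0,0.0126,0,-0.0034,20],[0,0,0,0.0128,0,-0.0025,20],[0,0,0,0.0129,0,-0.0016,20],[0,0,0,0.013,0,-0.0007,20],[0,0,0,0.013,0,0.0003,20],[0,0,0,0.013,0,0.0012,20],[0,0,0,0.0129,0,0.0021,20]]'
python3 -m inch '[[0,0,0,0.0127,0,0.003,20],[0,0,0,0.0124,0,0.0039,20],[0,0,0,0.0121,0,0.0048,20],[0,0,0,0.0118,0,0.0056,20],[0,0,0,0.0113,0,0.0065,20],[0,0,0,0.0108,0,0.0073,20],[0,0,0,0.0103,0,0.008,20],[0,0,0,0.0097,0,0.0087,20]]'
python3 -c 'from h import *;st()'
```

```text
time_s: 64.7
eef_pos: [569.3, -172.0, 225.3]
tool_rot: [-179.9, 0.4, 175.9]
force: [3.1, -1.6, 4.0]
finger_gap: 28.9
gripper_force: 43.0
time_s: 65.7
eef_pos: [477.8, -165.8, 177.4]
tool_rot: [-179.8, 0.2, 175.9]
force: [-0.7, -3.0, 5.5]
finger_gap: 29.8
gripper_force: 50.3
65.7 [ 477.8 -165.8  177.4] [-179.8    0.2  175.9] F [-0.7 -3.   5.5] gap 29.76417798401957 50.33200979232788 q [ -32.8    1.3  106.1   -0.    72.3 -118.7]
```

```bash
python3 -m inch '[[0,0,0,0.009,0,0.0094,20],[0,0,0,0.0084,0,0.01,20],[0,0,0,0.0076,0,0.0106,20],[0,0,0,0.0068,0,0.0111,20],[0,0,0,0.006,0,0.0116,20],[0,0,0,0.0052,0,0.012,20],[0,0,0,0,0,0,20]]'
python3 -m inch '[[0,0,0,0.0043,0,0.0123,20],[0,0,0,0.0034,0,0.0126,20],[0,0,0,0,0,0,20],[0,0,0,0,0,0,20]]'
python3 -c 'from h import *;st()'
```

```text
time_s: 66.58
eef_pos: [434.0, -162.8, 110.7]
tool_rot: [-179.9, 0.1, 175.9]
force: [-1.3, -5.1, 0.4]
finger_gap: 29.3
gripper_force: 54.6
time_s: 67.08
eef_pos: [426.8, -162.3, 86.1]
tool_rot: [-179.9, 0.1, 175.9]
force: [-0.1, -6.5, 0.1]
finger_gap: 29.3
gripper_force: 56.3
67.075 [ 426.8 -162.3   86.1] [-1.799e+02  1.000e-01  1.759e+02] F [-0.1 -6.5  0.1] gap 29.263558437075552 56.2773460149765 q [-3.600e+01  1.200e+00  1.176e+02 -1.000e-01  6.100e+01 -1.219e+02]
```

```bash
python3 -m inch '[[0,0,0,0.0005,0,0.003,20],[0,0,0,0,0,0,20],[0,0,0,0,0,0,20]]'
python3 -m inch '[[0,0,0,0.0005,0,0.003,20],[0,0,0,0,0,0,20],[0,0,0,0,0,0,20]]'
```

```text
time_s: 67.45
eef_pos: [426.1, -162.3, 83.3]
tool_rot: [-179.9, 0.1, 175.9]
force: [-3.2, -5.1, 1.6]
finger_gap: 29.6
gripper_force: 56.7
time_s: 67.82
eef_pos: [425.5, -162.2, 80.2]
tool_rot: [-179.9, 0.0, 175.9]
force: [-2.6, -5.9, 2.1]
finger_gap: 29.8
gripper_force: 56.8
```

```bash
python3 -m inch '[[0,0,0,0,0,0.003,20],[0,0,0,0,0,0,20],[0,0,0,0,0,0,20]]'
python3 -m inch '[[0,0,0,0,0,0.003,20],[0,0,0,0,0,0,20],[0,0,0,0,0,0,20]]'
```

```text
time_s: 68.2
eef_pos: [425.0, -162.2, 77.0]
tool_rot: [-179.9, -0.0, 175.9]
force: [-4.9, -5.8, 2.0]
finger_gap: 29.5
gripper_force: 56.9
time_s: 68.58
eef_pos: [424.7, -162.1, 75.1]
tool_rot: [-179.9, -0.1, 176.0]
force: [-10.0, -3.4, 12.6]
finger_gap: 29.7
gripper_force: 58.1
```

```bash
python3 -m inch '[[0,0,0,0,0,-0.001,20],[0,0,0,0,0,0,60],[0,0,0,0,0,0,60],[0,0,0,0,0,0,60],[0,0,0,0,0,-0.04,60],[0,0,0,0,0,-0.05,60],[0,0,0,0,0,-0.05,60],[0,0,0,0,0,-0.05,60]]' 40
python3 -m inch '[[0,0,0,0.01,0.05,-0.02,60],[0,0,0,0.01,0.05,0,60],[0,0,0,0,0.05,0,60],[0,0,0,0,0.05,0,60],[0,0,0,0,0.05,0,60],[0,0,0,0,0,0,60],[0,0,0,0,0,0,60]]'
python3 - <<'E'
from m import *
s=st()
I={c:snap(c) for c in('scene','top')}
cv2.imwrite('pics/end.png',np.vstack([cv2.resize(I['scene'][150:330,200:420],None,fx=1.8,fy=1.65,interpolation=2),cv2.resize(I['top'][150:330,220:440],None,fx=1.8,fy=1.65,interpolation=2)]))
q=[]
for c in I:
    p=proj(c,(427,-162,108));b=blob(I[c],[int(v) for v in(*(p-11),*(p+11))],dark);q.append((b[0].mean(),b[1].mean()));print(c,len(b[0]),np.round(q[-1],1))
print(tri(*q))
E
```

```text
time_s: 69.58
eef_pos: [425.1, -160.6, 266.4]
tool_rot: [180.0, 0.0, 175.9]
force: [1.2, 0.2, -0.5]
finger_gap: 51.5
gripper_force: 0.0
time_s: 70.45
eef_pos: [423.0, 89.5, 284.7]
tool_rot: [-180.0, -0.0, 176.0]
force: [0.3, -0.1, -0.1]
finger_gap: 51.4
gripper_force: 0.0
70.45 [423.   89.5 284.7] [-180.   -0.  176.] F [ 0.3 -0.1 -0.1] gap 51.398776271129826 0.0 q [ -4.1 -14.9 108.6  -0.   86.4 -90.1]
scene 88 [320.5 275.6]
top 62 [358.7 258.7]
(array([ 425.88266417, -162.65228645,  108.12342908]), np.float64(3.900380285684856))
```

View pics/end.png

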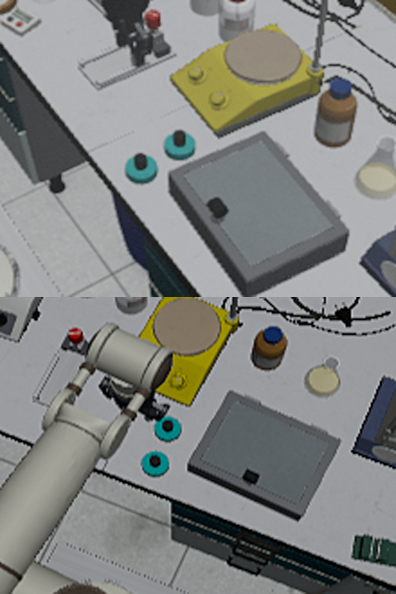

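The last crops show the box shut with the drum at scene (320,276), 1 px lower than at the start. The red knob is still up, the bystanders are untouched and the arm is clear. The final push met 12.6 N, well above the 3 N that moves the hinge, so the lid is on its stop.

```bash
python3 -c 'from station import ticket;print(ticket.hand_in())'
```

```text
the job is handed in; nothing more can be done
None
```

I handed the job in at about 70 s on the robot clock. The carrier, both round holders and the one oblong holder I found are in their nests, the lid is shut and the plunger is latched open; the hand-in returned no verdict, so the result is not confirmed.

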